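Seat the tube rotor on the inclined mixer's keyed shaft

ROBOT

A 6-joint arm with a two-finger parallel gripper is mounted at the origin on a cart in front of the work surface, level with it; the furniture and walls round the work are solid. World frame = base frame: x ahead of the robot, y to its left, z up, the work surface at z = 0. Lengths are in m, angles in rad, forces in N, time in s.
With the tool pointing down it reaches from about 0.325 to 0.775 m from the base axis. Payload 9.3 kg.
Tool frame: the origin (TCP) lies midway between the tips of the shut fingers; the grasp point (between the pads) lies 19 mm behind it; z points along the fingers, y is the line along which they close (so a half turn about z gives the same grasp; the last joint's range is limited). The gripper opens to 85 mm and grips with 20 to 120 N. Pads are 22 mm wide; open, the fingers measure 114 mm over their backs; the gripper's body (76 mm by 85 mm) begins 54 mm behind the grasp point. The pads swing forward as they close: fully open they stand 13 mm farther back than shut.
Start: joints at [1.173, 0.259, 0.021, 1.334, 0, 1.418], TCP at [0.133, 0.534, 0.196] pointing down, gripper open.
Joint ranges: [-3.04, 3.04], [-0.91, 1.82], [-1.04, 1.36], [-1.92, 1.95], [-1.52, 1.45], [-3.14, 3.14]. Speed limits (rad/s): [2.22, 2.22, 2.79, 3.14, 3.14, 3.14].

INTERFACE

Orientations are given as a rotation vector (axis times angle).
In Python, from bench import robot, cams, spotter gives the robot as it stands.
- The arm moves only by the tool play_rows, never from a script. Its argument "moves" is a list of rows, each an object of numbers: "gripper": the opening in per cent of the stroke, from 0 (shut) to 100 (fully open); "tx", "ty", "tz": the shift along the tool's x, y, z in cm; "twist": the turn about the tool's z in degrees. In form: [{"gripper": .., "tx": .., "ty": .., "tz": .., "twist": ..}, ...]. A call has exactly 8 rows; each row is the pose to reach, as a shift and turn from the pose commanded when the call began, along the tool's axes at that moment; what a row does not reach only later rows make up. A row lasts 1/8 s, in which the tool goes at most 62.5 mm and 10.7 degrees, less where a joint would pass 70% of its speed; a pose out of reach is approached as far as the arm can. A call with a gripper value outside its range is refused whole. The fingers move at their own pace and stop on an object; "force" is the grip in N (left out, the last holds). Time passes only in rows, so rows that repeat a pose let the fingers close, or fill a call up. It gives the time, the measured TCP pose, the force, the opening and the grip force at its end, in the units of the state.
- robot.state(): the state, without advancing time (a new reading comes with each control period).
- cams.capture(name): name is "scene" or "top" or "wrist"; returns a dict with "pixels" (480x640x3 uint8, red, green, blue), "z_map" (480x640 float32, m along the optical axis (not along the pixel's ray), 0 where there is no reading), "camera_matrix" (3x3 intrinsics, pixels), "R" (3x3) and "t" (3): a world point X has camera coordinates R X + t. Camera axes: x right, y down, z forward; pixel columns grow to the right and rows downward; lengths in m; the calibration is good to about 2 mm. A picture is of the moment at which its call begins.
- robot.finish_job(): hands the job in; it is judged then, once.
Trained networks look in a picture, given as the dict that the camera call returned (one of the last four; its "shot" number tells which), for a name from the list of things; names that differ only in an ending like _2 or _b are one class to them, and where a whole thing is asked for, a point or a joint stands for the part that bears it (a point fixed in the world has none). Each returns a list of dicts, best first, with "conf" (0 to 1); they miss things now and then, are a little off and sometimes report something else, mostly with a low value. They report only what shows in the picture. A call takes as long as a camera call. They do not tell look-alikes from the thing itself.
- spotter.recognise(name, picture): "location" ([x, y, z] in m, in world coordinates, good to about 4 mm: the middle of the surface that is visible of it).
- spotter.spot_point(name, picture): "location" ([x, y, z] in m, in world coordinates, good to about 4 mm: a listed point, or the origin of a listed thing).
The state is a dict: "time_s": time; "joint_pos": joint angles; "joint_velocities": joint speeds; "joint_efforts": joint torques, N m; "ee_pos": TCP position; "eef_rot": TCP orientation; "contact_force": force on the tool from outside, world axes, zero at the start; "wrist_torque": the same for the moment, N m; "width": finger opening in m; "finger_force": force on a finger pad.
Only numpy, scipy, OpenCV 4.12 (cv2) and the standard library are available. Lean on these libraries where they do the work, as an engineer would, in place of code of your own. Each camera call takes 0.05 s, during which the arm holds its last target. There are 200 camera calls.

TASK

Fit the tube rotor onto the mixer's sloping drive shaft: turn it on the shaft until its keyway drops over the key and the hub sits fully home on the shaft's flange, then let go of it. Leave the steel cup, the timer and the sample jar where they are.

Things in the scene. Friction and masses are not known exactly. Their poses are not given: they have to be found in the camera images.
- rotor: Loose tube rotor, 0.2 to 0.42 kg, 96 mm tall, standing on its aluminium hub (56 mm diameter, z 0 to 52). On the hub a white disc, 110 mm diameter, z 52 to 60, with eight dark tube places; a small nose on its rim on the -x side (to 66 mm) marks the keyway. Origin: centre of the underside; z up along the hub. At the start its -x axis points along world -x (back to the robot's side) within 60 degrees.
- wing_grip (a point): On the rotor's axis, 80 mm above its underside, in the aluminium wing grip that stands on the disc: 50 mm long (along x), 14 mm thick (along y), 36 mm tall (16 mm above this point to 20 mm below it, where the disc begins). Axes as rotor.
- hub_mouth (a point): Centre of the bore's mouth in the rotor's underside (same point and axes as rotor). Blind bore 29 mm in diameter, 52 mm deep, with one full-length keyway 11.5 mm wide reaching 20.5 mm from the axis on the -x side.
- mixer: The mixer, fixed to the worktop: white foot plate 110 x 110 x 14 mm, two cheeks, and between them a round grey gearmotor housing (72 mm diameter) with a steel shaft leaning 25 degrees from vertical, towards the robot. Origin at worktop height, 100 mm straight below the flange's centre; z up, -x to the side the shaft leans to.
- seat (a point): Centre of the steel flange (48 mm diameter) the hub must sit on. z up along the shaft, x to its far upper side, y left. A key 8 mm wide stands 18 mm out from the axis, from the flange to 24 mm above it, towards -x within 50 degrees either way; its true direction varies and this frame does not turn with it. Hub seats only keyway over key (about 6 degrees play each way), else stands on the key.
- shaft_tip (a point): Centre of the shaft's top, 46 mm along the shaft from the flange (axes as seat). Shaft 26 mm in diameter, its top 7 mm tapering to 16 mm. The gearmotor holds the shaft: light handling does not turn it.
- cup: Bystander: open stainless cup, 64 mm in diameter, 75 mm high; origin at the centre of its underside.
- timer: Bystander: white bench timer lying flat, 66 x 66 x 19 mm; origin at the centre of its underside.
- jar: Bystander: brown sample jar with white lid, 53 mm in diameter, 70 mm high; origin at the centre of its underside.
Mind the look-alikes: they are no part of the job. What is shaped like the rotor but yellow is not meant.

How it is judged:
By the outcome, as a careful person would: the job done as asked, in the order asked, and still so for the second after the job is handed in, with the robot touching nothing.
It also fails if it takes over 56 s, if anything falls off the work surface, if the arm or the gripper's body presses on something with over 40 N, if the wrist force passes 120 N, or if a joint passes its speed limit or range.

## Working session

There is one attempt and no reset: what is moved stays moved. The work goes in short steps, Python scripts to look and compute and a tool call to move; the robot and the scene stay as the last step left them, time stands still between calls to the robot, and variables do not carry over. Pictures are saved under pics/ and viewed, at most 10 in all, crops included, and the job is handed in when it is done.

Besides the shell and the picture viewer there is one more tool, called after ">>>" as name([rows], argument=value, ...), one row to a line, values as JSON. play_rows: Moves the arm, as the interface text tells. Its arguments: {"type":"object","properties":{"moves":{"type":"array","items":{"type":"object","properties":{"gripper":{"type":"number"},"tx":{"type":"number"},"ty":{"type":"number"},"tz":{"type":"number"},"twist":{"type":"number"}}}},"force":{"type":"number"}},"required":["moves"]}

```bash
mkdir -p pics; cat > h.py <<'E'
from bench import robot, cams, spotter
import numpy as np, cv2
from scipy.spatial.transform import Rotation as Rn
np.set_printoptions(precision=4,suppress=True)
def cloud(c):
    z=c["z_map"];K=np.array(c["camera_matrix"]);v,u=np.mgrid[:480,:640]
    P=np.stack([(u-K[0,2])/K[0,0]*z,(v-K[1,2])/K[1,1]*z,z],-1)
    W=(P-np.array(c["t"]))@np.array(c["R"])
    W[z==0]=np.nan
    return W
def proj(c,X):
    p=np.array(c["camera_matrix"])@(np.array(c["R"])@np.array(X)+np.array(c["t"]));return p[:2]/p[2]
def save(c,n,crop=None,s=1):
    im=c["pixels"][...,::-1]
    if crop: a,b,d,e=crop; im=im[b:e,a:d]
    cv2.imwrite("pics/"+n,cv2.resize(im,None,fx=s,fy=s,interpolation=cv2.INTER_CUBIC))
E
python3 - <<'E'
from h import *
a=cams.capture("scene");b=cams.capture("top")
im=np.hstack([a["pixels"],b["pixels"]])[...,::-1]
cv2.imwrite("pics/1.png",cv2.resize(im,(800,300),interpolation=cv2.INTER_AREA)); save(b,"2.png")
for c in (a,b):
    print(c["R"],c["t"])
    for n in ["rotor","wing_grip","mixer","seat","shaft_tip","cup","timer","jar"]:
        print(n,[(np.array(d["location"]),round(d["conf"],2),proj(c,d["location"]).round()) for d in spotter.spot_point(n,c)[:3]])
print(robot.state())
E
```

```text
[[ 0.4896 -0.8719 -0.0094]
 [-0.5815 -0.3185 -0.7486]
 [ 0.6497  0.372  -0.663 ]] [-0.2569  0.4232  0.6497]
rotor [(array([ 0.622 , -0.0156,  0.0032]), 0.95, array([337., 270.])), (array([0.4899, 0.1438, 0.0008]), 0.65, array([250., 282.]))]
wing_grip [(array([0.4915, 0.1485, 0.0815]), 0.79, array([245., 256.])), (array([ 0.6191, -0.0124,  0.0793]), 0.64, array([336., 246.]))]
mixer [(array([0.4896, 0.151 , 0.0835]), 0.31, array([243., 255.]))]
seat [(array([ 0.6035, -0.1662,  0.1013]), 0.55, array([399., 267.])), (array([ 0.4585, -0.2359, -0.002 ]), 0.37, array([400., 362.]))]
shaft_tip [(array([ 0.587 , -0.1594,  0.1445]), 0.76, array([396., 255.]))]
cup [(array([ 0.4437, -0.0249,  0.0014]), 0.76, array([303., 325.])), (array([0.4899, 0.1516, 0.0857]), 0.19, array([243., 255.]))]
timer [(array([ 0.4584, -0.2367, -0.0022]), 0.56, array([400., 362.]))]
jar [(array([0.6828, 0.2487, 0.0014]), 0.57, array([259., 223.]))]
[[-0.0142 -0.9996  0.0241]
 [-0.9806  0.0092 -0.1956]
 [ 0.1953 -0.0264 -0.9804]] [0.0221 0.5792 0.9146]
rotor [(array([ 0.6235, -0.0123, -0.0014]), 0.58, array([331., 
[... 503 characters left out ...]
[ 0.5821, -0.1611,  0.1399]), 0.46, array([415., 227.]))]
timer [(array([ 0.4514, -0.2346,  0.0065]), 0.62, array([440., 302.]))]
jar [(array([0.6764, 0.2475, 0.0018]), 0.87, array([210., 200.]))]
{'time_s': 0.9, 'joint_pos': array([ 1.1734,  0.2586,  0.0215,  1.3337, -0.    ,  1.4182]), 'joint_velocities': array([ 0.001 , -0.0012,  0.0011,  0.0009, -0.0009,  0.0013]), 'joint_efforts': array([  0.    , -55.5368,  34.4732,   0.0012,  -0.0002,  -0.    ]), 'ee_pos': array([0.1333, 0.5336, 0.1965]), 'eef_rot': array([0.3836, 3.1181, 0.0001]), 'contact_force': array([ 0.1412, -0.8105,  0.4568]), 'wrist_torque': array([ 0.0097,  0.0071, -0.024 ]), 'finger_force': 0.0, 'width': 0.08527145480839002}
```

View pics/1.png

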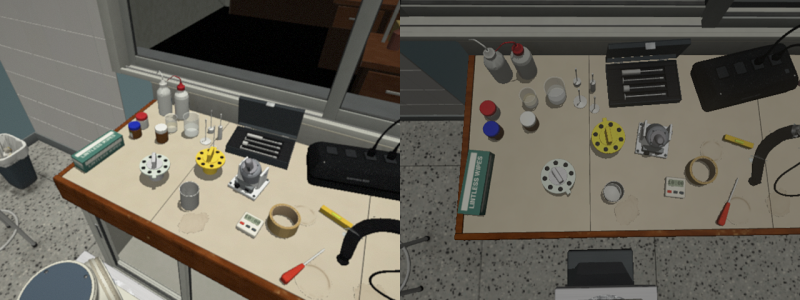

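View pics/2.png

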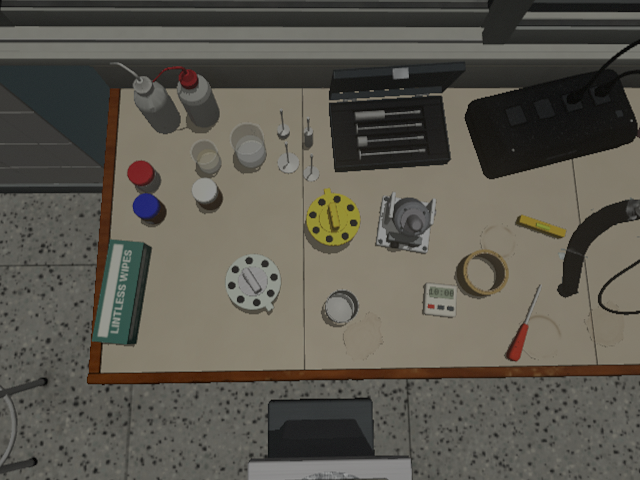

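The white rotor is at top-view pixel (253,281) with its nose at (268,309), so its yaw is about +30°. The mixer is at about (408,222), and the yellow rotor at (333,218) is the look-alike. Next I look at the mixer and measure the yaws.

```bash
python3 - <<'E'
from h import *
a=cams.capture("scene");b=cams.capture("top")
A=cv2.resize(a["pixels"][220:330,350:460],(550,550),interpolation=cv2.INTER_CUBIC)[:, :400]
A=cv2.resize(a["pixels"][230:330,355:435],(400,500),interpolation=cv2.INTER_CUBIC)
B=cv2.resize(b["pixels"][180:260,370:445],(400,427),interpolation=cv2.INTER_CUBIC);B=np.vstack([B,np.zeros((73,400,3),np.uint8)])
cv2.imwrite("pics/3.png",np.hstack([A,B])[...,::-1])
W=cloud(b)
m=(abs(W[...,2]-0.014)<.005)&(abs(W[...,0]-.6)<.1)&(abs(W[...,1]+.165)<.1)&(b["pixels"].min(-1)>120)
print("plate",m.sum(),cv2.minAreaRect((W[m][:,:2]*1000).astype(np.float32)))
m=(abs(W[...,2]-0.06)<.008)&(np.hypot(W[...,0]-.492,W[...,1]-.146)<.08)
d=W[m][:,:2];(cx,cy),r=cv2.minEnclosingCircle((d*1000).astype(np.float32))
c0=np.array([.492,.146]);q=d-c0;rr=np.hypot(*q.T);f=q[rr>.058];print("disc",d.mean(0),cx,cy,r,"nose",len(f),np.degrees(np.arctan2(*f.mean(0)[::-1])),rr.max())
m=(abs(W[...,2]-0.096)<.008)&(np.hypot(W[...,0]-.492,W[...,1]-.146)<.05)
print("wing",m.sum(),cv2.minAreaRect((W[m][:,:2]*1000).astype(np.float32)),W[m].mean(0))
E
```

```text
plate 370 ((618.9957885742188, -168.42454528808594), (108.02229309082031, 107.99456024169922), 79.88040924072266)
disc [0.4926 0.1459] 489.06915283203125 144.83966064453125 60.01326370239258 nose 21 -146.06685463175032 0.06313290535205378
wing 197 ((494.4757080078125, 146.80075073242188), (50.054603576660156, 14.013973236083984), 33.38486099243164) [0.4942 0.1465 0.0965]
```

View pics/3.png

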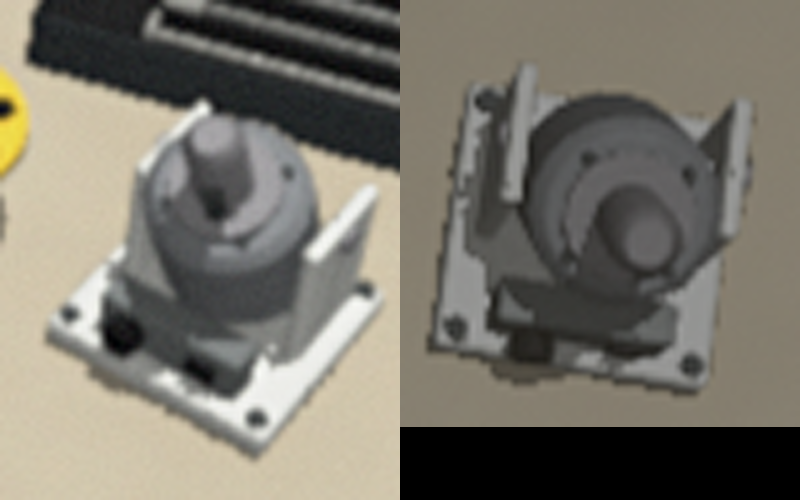

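The mixer's yaw is about −10°, and the key shows dark at the near lower side of the shaft (crop pixel 215,205). I'll go over the mixer with the empty gripper and look with the wrist camera.

>>> play_rows([
  {"tz":-5,"gripper":100},
  {"tx":-4,"ty":-5,"tz":-9,"gripper":100},
  {"tx":-8,"ty":-9,"tz":-12,"gripper":100},
  {"tx":-12,"ty":-13.5,"tz":-15,"gripper":100},
  {"tx":-16,"ty":-18,"tz":-16,"gripper":100},
  {"tx":-20,"ty":-23,"tz":-16,"gripper":100},
  {"tx":-24,"ty":-27,"tz":-16,"gripper":100},
  {"tx":-28,"ty":-32,"tz":-16,"twist":-4,"gripper":100},
])

```text
$.moves[0]: bad value
```

>>> play_rows([
  {"tx":-4,"ty":-4.5,"gripper":100},
  {"tx":-8,"ty":-9,"gripper":100},
  {"tx":-12,"ty":-13.5,"gripper":100},
  {"tx":-16,"ty":-18,"gripper":100},
  {"tx":-20,"ty":-23,"gripper":100},
  {"tx":-22,"ty":-25,"gripper":100},
  {"tx":-22,"ty":-25,"gripper":100},
  {"tx":-22,"ty":-25,"gripper":100},
])

```text
$.moves[0]: bad value
```

```bash
python3 - <<'E'
from h import *
s=robot.state();print(s["time_s"],s["ee_pos"],s["joint_pos"],Rn.from_rotvec(s["eef_rot"]).as_matrix())
c=cams.capture("wrist");save(c,"4.png")
R=np.array(c["R"]);T=Rn.from_rotvec(s["eef_rot"]).as_matrix()
print("cam in tool",T.T@(-R.T@c["t"]-s["ee_pos"]),"\n",T.T@R.T)
for n in ["mixer","seat","shaft_tip"]:
    print(n,[(np.array(d["location"]),round(d["conf"],2),proj(c,d["location"]).round()) for d in spotter.spot_point(n,c)[:3]])
E
```

```text
1.0 [0.1333 0.5336 0.1965] [ 1.1734  0.2586  0.0215  1.3337 -0.      1.4182] [[-0.9702  0.2424  0.    ]
 [ 0.2424  0.9702 -0.    ]
 [-0.     -0.     -1.    ]]
cam in tool [ 0.0666 -0.0008 -0.1772] 
 [[-0.001  -0.9656 -0.2601]
 [ 1.     -0.0009 -0.0005]
 [ 0.0002 -0.2601  0.9656]]
mixer []
seat []
shaft_tip []
```

View pics/4.png

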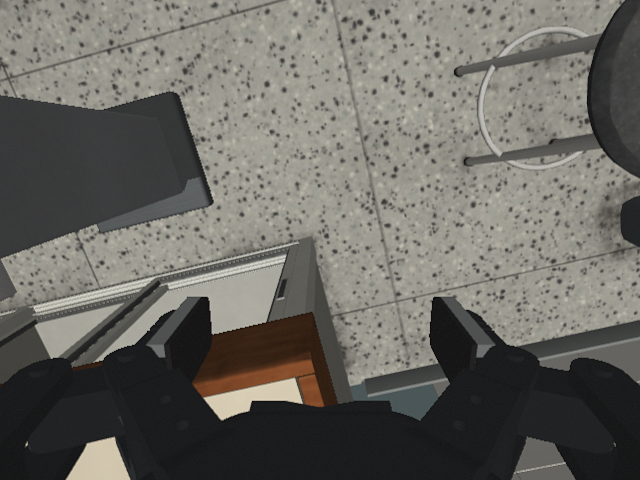

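The moves were refused because each row needs every field, so this picture (4) only shows the floor at the start pose. I'll resend with full rows.

>>> play_rows([
  {"tx":0,"ty":0,"tz":-5,"twist":0,"gripper":100},
  {"tx":-4,"ty":-5,"tz":-9,"twist":0,"gripper":100},
  {"tx":-8,"ty":-9,"tz":-12,"twist":0,"gripper":100},
  {"tx":-12,"ty":-13.5,"tz":-15,"twist":0,"gripper":100},
  {"tx":-16,"ty":-18,"tz":-16,"twist":0,"gripper":100},
  {"tx":-20,"ty":-23,"tz":-16,"twist":0,"gripper":100},
  {"tx":-24,"ty":-27,"tz":-16,"twist":0,"gripper":100},
  {"tx":-28,"ty":-32,"tz":-16,"twist":-4,"gripper":100},
])

```text
time_s: 2.2
ee_pos: [0.3221, 0.1659, 0.3567]
eef_rot: [0.272, 3.129, 0.001]
contact_force: [0.7, 0.1, 0.2]
width: 0.0859
finger_force: 0.0
```

>>> play_rows([
  {"tx":-4,"ty":-4.5,"tz":0,"twist":0,"gripper":100},
  {"tx":-8,"ty":-9,"tz":0,"twist":0,"gripper":100},
  {"tx":-12,"ty":-13.5,"tz":0,"twist":0,"gripper":100},
  {"tx":-16,"ty":-18,"tz":0,"twist":0,"gripper":100},
  {"tx":-20,"ty":-23,"tz":0,"twist":0,"gripper":100},
  {"tx":-22,"ty":-25,"tz":0,"twist":0,"gripper":100},
  {"tx":-22,"ty":-25,"tz":0,"twist":0,"gripper":100},
  {"tx":-22,"ty":-25,"tz":0,"twist":0,"gripper":100},
])

```text
time_s: 3.2
ee_pos: [0.4943, -0.1164, 0.3565]
eef_rot: [-0.274, -3.129, -0.0]
contact_force: [-0.9, -0.5, 0.3]
width: 0.0854
finger_force: 0.0
```

```bash
python3 - <<'E'
from h import *
s=robot.state();print(s["time_s"],s["ee_pos"],s["joint_pos"],Rn.from_rotvec(s["eef_rot"]).as_matrix())
c=cams.capture("wrist");save(c,"5.png")
for n in ["mixer","seat","shaft_tip"]:
    print(n,[(np.array(d["location"]),round(d["conf"],2),proj(c,d["location"]).round()) for d in spotter.spot_point(n,c)[:3]])
E
```

```text
3.2 [ 0.4943 -0.1164  0.3565] [-0.3967  0.1911  0.3352  1.7151  0.0002 -0.2217] [[-0.9847  0.1741 -0.0001]
 [ 0.1741  0.9847  0.0002]
 [ 0.0002  0.0002 -1.    ]]
mixer [(array([ 0.6098, -0.1664,  0.0027]), 0.73, array([302., 270.])), (array([ 0.4545, -0.2355, -0.0028]), 0.53, array([235., 177.])), (array([ 0.5867, -0.1607,  0.1386]), 0.21, array([297., 290.]))]
seat [(array([ 0.6049, -0.1689,  0.0951]), 0.79, array([296., 291.]))]
shaft_tip [(array([ 0.5863, -0.1593,  0.1407]), 0.8, array([298., 290.]))]
```

View pics/5.png

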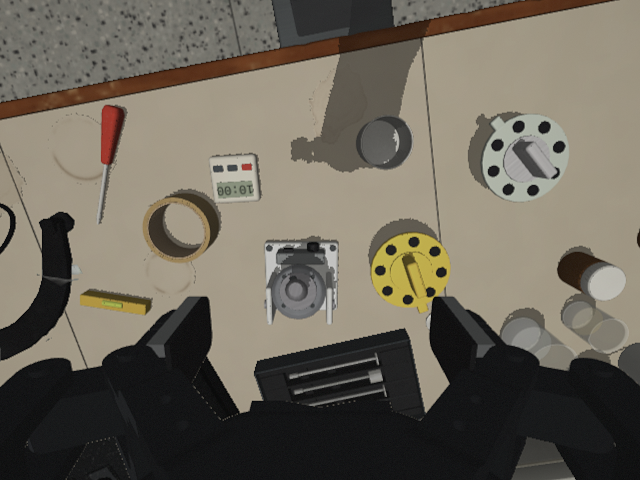

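Picture 5 shows the mixer at (298,280), aligned with the tool's axes. Moving lower to see the key.

>>> play_rows([
  {"tx":-0.5,"ty":-1.4,"tz":5,"twist":0,"gripper":100},
  {"tx":-1.1,"ty":-2.8,"tz":10,"twist":0,"gripper":100},
  {"tx":-1.1,"ty":-2.8,"tz":13.7,"twist":0,"gripper":100},
  {"tx":-1.1,"ty":-2.8,"tz":13.7,"twist":0,"gripper":100},
  {"tx":-1.1,"ty":-2.8,"tz":13.7,"twist":0,"gripper":100},
  {"tx":-1.1,"ty":-2.8,"tz":13.7,"twist":0,"gripper":100},
  {"tx":-1.1,"ty":-2.8,"tz":13.7,"twist":0,"gripper":100},
  {"tx":-1.1,"ty":-2.8,"tz":13.7,"twist":0,"gripper":100},
])

```text
time_s: 4.4
ee_pos: [0.5008, -0.1464, 0.22]
eef_rot: [0.274, 3.129, -0.001]
contact_force: [-0.4, -0.5, -0.9]
width: 0.0853
finger_force: 0.0
```

```bash
python3 - <<'E'
from h import *
s=robot.state();print(s["time_s"],s["ee_pos"])
c=cams.capture("wrist");np.save("c5.npy",c,allow_pickle=True)
for n in ["seat","shaft_tip"]:
    print(n,[(np.array(d["location"]),round(d["conf"],2),proj(c,d["location"]).round()) for d in spotter.spot_point(n,c)[:3]])
u,v=proj(c,[.595,-.163,.12]).astype(int);print(u,v)
save(c,"6.png",(u-60,v-60,u+60,v+60),5)
W=cloud(c)
# shaft-frame map: yaw -10, lean 25
y=np.radians(-10);l=np.radians(25)
X=np.array([np.cos(y),np.sin(y),0]);Y=np.array([-np.sin(y),np.cos(y),0]);Z=np.array([0,0,1.])
z=Z*np.cos(l)-X*np.sin(l);x=X*np.cos(l)+Z*np.sin(l)
# fit flange plane: heights
S=np.array([.605,-.166,.1]);Q=(W-S)@np.stack([x,Y,z],1)
r=np.hypot(Q[...,0],Q[...,1])
m=(r<.024)&(abs(Q[...,2])<.012)&(r>.019);print("flange h",np.nanmedian(Q[m][:,2]),m.sum())
m=(r<.02)&(Q[...,2]>.038)&(Q[...,2]<.055);print("tip",Q[m].mean(0),np.percentile(Q[m][:,2],95),m.sum())
m=(r<.022)&(r>.0145)&(Q[...,2]>.018)&(Q[...,2]<.034);print("key",m.sum(),np.nanmedian(Q[m],0),np.degrees(np.arctan2(np.nanmedian(Q[m][:,1]),-np.nanmedian(Q[m][:,0]))))
E
```

```text
4.4 [ 0.5008 -0.1464  0.22  ]
seat [(array([ 0.6049, -0.1673,  0.0961]), 0.6, array([319., 337.]))]
shaft_tip [(array([ 0.5853, -0.1609,  0.1421]), 0.96, array([322., 344.]))]
321 340
flange h 0.0001906134059233 781
tip [-0.0019 -0.0003  0.0441] 0.04713301888822807 818
key 62 [-0.0158 -0.006   0.0242] -20.762326802337522
```

View pics/6.png

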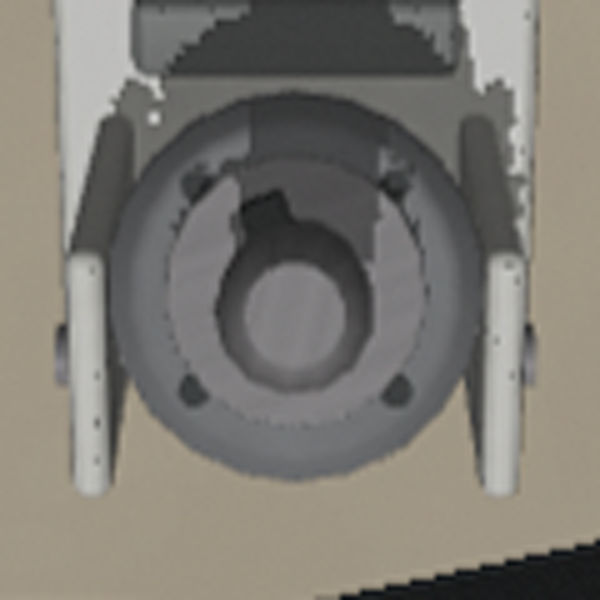

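Picture 6 is the view down the shaft: axis at (297,310), key at (265,215). So the key is about 19–20° from −x toward −y in the seat frame. The interface has no tilt command, so I'll test whether reaching past the arm's limit tilts the tool, going straight up in free space.

>>> play_rows([
  {"tx":0,"ty":0,"tz":-6,"twist":0,"gripper":100},
  {"tx":0,"ty":0,"tz":-12,"twist":0,"gripper":100},
  {"tx":0,"ty":0,"tz":-18,"twist":0,"gripper":100},
  {"tx":0,"ty":0,"tz":-24,"twist":0,"gripper":100},
  {"tx":0,"ty":0,"tz":-30,"twist":0,"gripper":100},
  {"tx":0,"ty":0,"tz":-36,"twist":0,"gripper":100},
  {"tx":0,"ty":0,"tz":-42,"twist":0,"gripper":100},
  {"tx":0,"ty":0,"tz":-48,"twist":0,"gripper":100},
])

```text
time_s: 5.55
ee_pos: [0.4784, -0.1411, 0.468]
eef_rot: [0.269, 3.067, -0.035]
contact_force: [0.5, 0.6, 0.5]
width: 0.0855
finger_force: 0.0
```

```bash
python3 - <<'E'
from h import *
s=robot.state();print(s["time_s"],s["ee_pos"],s["joint_pos"],Rn.from_rotvec(s["eef_rot"]).as_matrix())
E
```

```text
5.55 [ 0.4784 -0.1411  0.468 ] [-0.4563  0.1994  0.6437  1.9481  0.0017 -0.2812] [[-0.9827  0.1747  0.0608]
 [ 0.1732  0.9845 -0.028 ]
 [-0.0648 -0.017  -0.9978]]
```

Reaching past the limit does tilt the tool: j4 hit its limit and the tool leaned out 3.9°. Continuing the same way.

>>> play_rows([
  {"tx":0,"ty":0,"tz":-6,"twist":0,"gripper":100},
  {"tx":0,"ty":0,"tz":-12,"twist":0,"gripper":100},
  {"tx":0,"ty":0,"tz":-18,"twist":0,"gripper":100},
  {"tx":0,"ty":0,"tz":-24,"twist":0,"gripper":100},
  {"tx":0,"ty":0,"tz":-24,"twist":0,"gripper":100},
  {"tx":0,"ty":0,"tz":-24,"twist":0,"gripper":100},
  {"tx":0,"ty":0,"tz":-24,"twist":0,"gripper":100},
  {"tx":0,"ty":0,"tz":-24,"twist":0,"gripper":100},
])

```text
time_s: 6.55
ee_pos: [0.452, -0.1328, 0.5029]
eef_rot: [0.263, 2.999, -0.073]
contact_force: [-0.2, -0.2, -0.0]
width: 0.0853
finger_force: 0.0
```

```bash
python3 - <<'E'
from h import *
s=robot.state();print(s["time_s"],s["ee_pos"],s["joint_pos"],Rn.from_rotvec(s["eef_rot"]).as_matrix())
E
```

```text
6.55 [ 0.452  -0.1328  0.5029] [-0.4668  0.1229  0.6393  1.948   0.0037 -0.2915] [[-0.9763  0.1765  0.1256]
 [ 0.1702  0.9836 -0.0592]
 [-0.134  -0.0364 -0.9903]]
```

>>> play_rows([
  {"tx":1.2,"ty":4.5,"tz":3,"twist":0,"gripper":100},
  {"tx":2.4,"ty":9,"tz":6,"twist":0,"gripper":100},
  {"tx":3.6,"ty":13.5,"tz":9,"twist":0,"gripper":100},
  {"tx":4.8,"ty":18,"tz":12,"twist":0,"gripper":100},
  {"tx":6,"ty":23,"tz":15,"twist":0,"gripper":100},
  {"tx":7.3,"ty":27.6,"tz":18.2,"twist":0,"gripper":100},
  {"tx":7.3,"ty":27.6,"tz":18.2,"twist":0,"gripper":100},
  {"tx":7.3,"ty":27.6,"tz":18.2,"twist":0,"gripper":100},
])

```text
time_s: 7.55
ee_pos: [0.4524, 0.1403, 0.3033]
eef_rot: [0.262, 2.998, -0.073]
contact_force: [-0.4, -0.6, 0.9]
width: 0.0851
finger_force: 0.0
```

```bash
python3 - <<'E'
from h import *
s=robot.state();print(s["time_s"],s["ee_pos"],s["joint_pos"],Rn.from_rotvec(s["eef_rot"]).as_matrix())
E
```

```text
7.55 [0.4524 0.1403 0.3033] [ 0.1804  0.038   0.0118  1.4306 -0.0812  0.3499] [[-0.9763  0.1756  0.1261]
 [ 0.1692  0.9838 -0.0595]
 [-0.1345 -0.0367 -0.9902]]
```

Tilt persists once commanded. I can use this: overreach outward tilts the tool out, and overreach inward should tilt it back. I'll try the inward direction to remove the 8° before grasping.

>>> play_rows([
  {"tx":1,"ty":-4.5,"tz":1,"twist":0,"gripper":100},
  {"tx":2,"ty":-9,"tz":2,"twist":0,"gripper":100},
  {"tx":3,"ty":-13.5,"tz":3,"twist":0,"gripper":100},
  {"tx":4,"ty":-18,"tz":4,"twist":0,"gripper":100},
  {"tx":5,"ty":-22,"tz":5,"twist":0,"gripper":100},
  {"tx":5.6,"ty":-25,"tz":5.2,"twist":0,"gripper":100},
  {"tx":5.6,"ty":-25,"tz":5.2,"twist":0,"gripper":100},
  {"tx":5.6,"ty":-25,"tz":5.2,"twist":0,"gripper":100},
])

```text
time_s: 8.55
ee_pos: [0.3601, -0.0998, 0.2539]
eef_rot: [0.266, 2.996, -0.074]
contact_force: [-0.3, -0.8, 0.2]
width: 0.0851
finger_force: 0.0
```

>>> play_rows([
  {"tx":2,"ty":0.2,"tz":-0.3,"twist":0,"gripper":100},
  {"tx":4,"ty":0.4,"tz":-0.5,"twist":0,"gripper":100},
  {"tx":6,"ty":0.6,"tz":-0.8,"twist":0,"gripper":100},
  {"tx":8,"ty":0.8,"tz":-1.1,"twist":0,"gripper":100},
  {"tx":10,"ty":1,"tz":-1.4,"twist":0,"gripper":100},
  {"tx":11,"ty":1.1,"tz":-1.5,"twist":0,"gripper":100},
  {"tx":11,"ty":1.1,"tz":-1.5,"twist":0,"gripper":100},
  {"tx":11,"ty":1.1,"tz":-1.5,"twist":0,"gripper":100},
])

```text
time_s: 9.55
ee_pos: [0.253, -0.0688, 0.2528]
eef_rot: [0.263, 2.998, -0.073]
contact_force: [-0.4, -0.8, -0.7]
width: 0.0854
finger_force: 0.0
```

```bash
cat > st.py <<'E'
from h import *
s=robot.state();M=Rn.from_rotvec(s["eef_rot"]).as_matrix();z=M[:,2]
print(round(s["time_s"],2),s["ee_pos"],"q",s["joint_pos"],"w",round(s["width"],4),"F",s["contact_force"]);print(M)
print("tilt %.2f dir %.1f ; tool y az %.1f"%(np.degrees(np.arccos(-z[2])),np.degrees(np.arctan2(z[1],z[0])),np.degrees(np.arctan2(M[1,1],M[0,1]))))
E
python3 st.py
```

```text
9.55 [ 0.253  -0.0688  0.2528] q [-0.6241 -0.3731 -0.427   1.3792  0.0255 -0.4474] w 0.0854 F [-0.3646 -0.8489 -0.7165]
[[-0.9762  0.1764  0.1262]
 [ 0.1701  0.9836 -0.0595]
 [-0.1347 -0.0366 -0.9902]]
tilt 8.02 dir -25.2 ; tool y az 79.8
```

Inward doesn't limit here. Instead I'll add outward tilt at arm azimuth about 95–100°, so that the total tilt lies in the wing's plane (33°). A tilt in that plane is harmless for the grasp.

>>> play_rows([
  {"tx":-0.8,"ty":4,"tz":-2.2,"twist":0,"gripper":100},
  {"tx":-1.6,"ty":8,"tz":-4.4,"twist":0,"gripper":100},
  {"tx":-2.4,"ty":12,"tz":-6.6,"twist":0,"gripper":100},
  {"tx":-3.2,"ty":16.5,"tz":-8.8,"twist":0,"gripper":100},
  {"tx":-4,"ty":20.5,"tz":-11,"twist":0,"gripper":100},
  {"tx":-4.9,"ty":24.5,"tz":-13.2,"twist":0,"gripper":100},
  {"tx":-5.8,"ty":28.5,"tz":-15.4,"twist":0,"gripper":100},
  {"tx":-6.6,"ty":32.6,"tz":-17.5,"twist":0,"gripper":100},
])

```text
time_s: 10.55
ee_pos: [0.3533, 0.2533, 0.4231]
eef_rot: [0.262, 2.999, -0.073]
contact_force: [1.4, -1.0, -0.3]
width: 0.0853
finger_force: 0.0
```

>>> play_rows([
  {"tx":6,"ty":1.1,"tz":-1.2,"twist":0,"gripper":100},
  {"tx":12,"ty":2.1,"tz":-2.4,"twist":0,"gripper":100},
  {"tx":18,"ty":3.2,"tz":-3.6,"twist":0,"gripper":100},
  {"tx":24,"ty":4.2,"tz":-4.8,"twist":0,"gripper":100},
  {"tx":30,"ty":5.2,"tz":-6,"twist":0,"gripper":100},
  {"tx":36,"ty":6.2,"tz":-7.2,"twist":0,"gripper":100},
  {"tx":42,"ty":7.2,"tz":-8.4,"twist":0,"gripper":100},
  {"tx":48,"ty":8,"tz":-9.4,"twist":0,"gripper":100},
])

```text
time_s: 11.55
ee_pos: [-0.1127, 0.4166, 0.4294]
eef_rot: [0.26, 3.003, -0.045]
contact_force: [0.6, 1.1, 0.0]
width: 0.0852
finger_force: 0.0
```

```bash
python3 st.py
```

```text
11.55 [-0.1127  0.4166  0.4294] q [ 1.729   0.1471  0.4635  1.9473 -0.1155  1.9055] w 0.0852 F [0.595  1.1245 0.0351]
[[-0.9771  0.1733  0.1232]
 [ 0.1695  0.9847 -0.0407]
 [-0.1284 -0.0189 -0.9915]]
tilt 7.46 dir -18.3 ; tool y az 80.0
```

>>> play_rows([
  {"tx":0,"ty":0,"tz":-6,"twist":0,"gripper":100},
  {"tx":0,"ty":0,"tz":-12,"twist":0,"gripper":100},
  {"tx":0,"ty":0,"tz":-18,"twist":0,"gripper":100},
  {"tx":0,"ty":0,"tz":-24,"twist":0,"gripper":100},
  {"tx":0,"ty":0,"tz":-30,"twist":0,"gripper":100},
  {"tx":0,"ty":0,"tz":-36,"twist":0,"gripper":100},
  {"tx":0,"ty":0,"tz":-42,"twist":0,"gripper":100},
  {"tx":0,"ty":0,"tz":-48,"twist":0,"gripper":100},
])

```text
time_s: 12.55
ee_pos: [-0.1126, 0.4166, 0.4556]
eef_rot: [0.258, 3.02, 0.052]
contact_force: [-0.3, -0.8, 0.0]
width: 0.0849
finger_force: 0.0
```

```bash
python3 st.py
```

```text
12.55 [-0.1126  0.4166  0.4556] q [ 1.7289  0.1165  0.5006  1.948  -0.1155  1.8987] w 0.0849 F [-0.2782 -0.7958  0.0252]
[[-0.9795  0.1669  0.1127]
 [ 0.1707  0.985   0.0249]
 [-0.1069  0.0436 -0.9933]]
tilt 6.63 dir 12.5 ; tool y az 80.4
```

Tilt is now 6.6° at 12°, so only about 2° is out of the wing plane, which is fine. Heading to the rotor.

>>> play_rows([
  {"tx":-6,"ty":-1.8,"tz":0,"twist":-5,"gripper":100},
  {"tx":-12,"ty":-3.6,"tz":1,"twist":-10,"gripper":100},
  {"tx":-18,"ty":-5.4,"tz":3,"twist":-15,"gripper":100},
  {"tx":-24,"ty":-7.2,"tz":6,"twist":-20,"gripper":100},
  {"tx":-29,"ty":-9,"tz":9,"twist":-25,"gripper":100},
  {"tx":-34,"ty":-10.8,"tz":12,"twist":-31,"gripper":100},
  {"tx":-39,"ty":-12.6,"tz":15,"twist":-37,"gripper":100},
  {"tx":-44,"ty":-14.4,"tz":18,"twist":-43,"gripper":100},
])

```text
time_s: 13.55
ee_pos: [0.3054, 0.2083, 0.3225]
eef_rot: [-0.87, 2.897, -0.012]
contact_force: [1.0, 1.2, -0.2]
width: 0.0854
finger_force: 0.0
```

```bash
cat > go.py <<'E'
import sys
from h import *
# go.py x y z : shift of TCP in cm in tool axes
exec(open("st.py").read().split("\n",1)[1])
t=np.array(list(map(float,sys.argv[1:4])));print("shift cm",M.T@(t-s["ee_pos"])*100)
E
python3 go.py .4815 .1435 .185
```

```text
13.55 [0.3054 0.2083 0.3225] q [ 0.3882 -0.146  -0.1071  1.4944 -0.0193 -0.1966] w 0.0854 F [ 1.0435  1.2377 -0.2279]
[[-0.8282 -0.5487  0.1138]
 [-0.5497  0.835   0.0257]
 [-0.1091 -0.0413 -0.9932]]
tilt 6.70 dir 12.7 ; tool y az 123.3
shift cm [ -9.5237 -14.5116  15.4918]
```

>>> play_rows([
  {"tx":-2,"ty":-3,"tz":3.2,"twist":0,"gripper":100},
  {"tx":-4,"ty":-6,"tz":6.4,"twist":0,"gripper":100},
  {"tx":-6,"ty":-9,"tz":9.6,"twist":0,"gripper":100},
  {"tx":-8,"ty":-12,"tz":12.5,"twist":0,"gripper":100},
  {"tx":-9.5,"ty":-14.5,"tz":15.5,"twist":0,"gripper":100},
  {"tx":-9.5,"ty":-14.5,"tz":15.5,"twist":0,"gripper":100},
  {"tx":-9.5,"ty":-14.5,"tz":15.5,"twist":0,"gripper":100},
  {"tx":-9.5,"ty":-14.5,"tz":15.5,"twist":0,"gripper":100},
])

```text
time_s: 14.55
ee_pos: [0.4793, 0.1447, 0.1863]
eef_rot: [-0.867, 2.898, -0.013]
contact_force: [1.0, 0.4, 1.1]
width: 0.0855
finger_force: 0.0
```

```bash
python3 go.py .495 .1465 .066; python3 - <<'E'
from h import *
c=cams.capture("wrist")
for n in ["wing_grip"]:
    print(n,[(np.array(d["location"]),round(d["conf"],2),proj(c,d["location"]).round()) for d in spotter.spot_point(n,c)[:3]])
W=cloud(c)
m=(abs(W[...,2]-0.096)<.006)&(np.hypot(W[...,0]-.492,W[...,1]-.146)<.045)
print("wing",m.sum(),cv2.minAreaRect((W[m][:,:2]*1000).astype(np.float32)))
m=(abs(W[...,2]-0.06)<.006)&(np.hypot(W[...,0]-.492,W[...,1]-.146)<.075)
print("disc",cv2.minEnclosingCircle((W[m][:,:2]*1000).astype(np.float32)))
E
```

```text
14.55 [0.4793 0.1447 0.1863] q [ 0.1175  0.0935 -0.2203  1.1402  0.0119 -0.4631] w 0.0855 F [0.9919 0.4294 1.0506]
[[-0.8295 -0.5467  0.1142]
 [-0.5476  0.8363  0.0255]
 [-0.1095 -0.0414 -0.9931]]
tilt 6.72 dir 12.6 ; tool y az 123.2
shift cm [-0.0887 -0.2099 12.1315]
wing_grip [(array([ 0.6213, -0.0153,  0.0825]), 0.91, array([ 72., 249.])), (array([ 0.4424, -0.0259, -0.0009]), 0.66, array([190.,  52.])), (array([0.4937, 0.1475, 0.0831]), 0.6, array([319., 233.]))]
wing 1100 ((493.2824401855469, 146.43569946289062), (49.473873138427734, 13.485527038574219), 33.26676940917969)
disc ((488.8108215332031, 143.47445678710938), 60.311214447021484)
```

>>> play_rows([
  {"tx":-0.1,"ty":-0.2,"tz":3.5,"twist":0,"gripper":100},
  {"tx":-0.1,"ty":-0.2,"tz":7,"twist":0,"gripper":100},
  {"tx":-0.1,"ty":-0.2,"tz":10,"twist":0,"gripper":90},
  {"tx":-0.1,"ty":-0.2,"tz":12,"twist":0,"gripper":70},
  {"tx":-0.1,"ty":-0.2,"tz":12,"twist":0,"gripper":40},
  {"tx":-0.1,"ty":-0.2,"tz":12,"twist":0,"gripper":0},
  {"tx":-0.1,"ty":-0.2,"tz":12,"twist":0,"gripper":0},
  {"tx":-0.1,"ty":-0.2,"tz":12,"twist":0,"gripper":0},
], force=60)

```text
time_s: 15.65
ee_pos: [0.4953, 0.1462, 0.067]
eef_rot: [-0.866, 2.898, -0.013]
contact_force: [-0.6, 0.3, 1.0]
width: 0.0
finger_force: 0.0
```

>>> play_rows([
  {"tx":0,"ty":0,"tz":0,"twist":0,"gripper":0},
  {"tx":0,"ty":0,"tz":-2,"twist":0,"gripper":0},
  {"tx":0,"ty":0,"tz":-6,"twist":0,"gripper":0},
  {"tx":0,"ty":0,"tz":-12,"twist":0,"gripper":0},
  {"tx":0,"ty":0,"tz":-18,"twist":0,"gripper":0},
  {"tx":0,"ty":0,"tz":-24,"twist":0,"gripper":0},
  {"tx":0,"ty":0,"tz":-28,"twist":0,"gripper":0},
  {"tx":0,"ty":0,"tz":-28,"twist":0,"gripper":0},
], force=60)

```text
time_s: 16.65
ee_pos: [0.4642, 0.1391, 0.3475]
eef_rot: [-0.864, 2.894, -0.014]
contact_force: [1.0, 0.0, 0.1]
width: -0.0
finger_force: 0.0
```

```bash
python3 st.py; python3 - <<'E'
from h import *
s=robot.state();M=Rn.from_rotvec(s["eef_rot"]).as_matrix()
c=cams.capture("wrist");b=cams.capture("scene")
W=cloud(c);Q=(W-s["ee_pos"])@M
# disc points in tool frame: expected at z ~ +5mm.. fit plane
m=(abs(Q[...,2])<.03)&(np.hypot(Q[...,0],Q[...,1])<.056)&(Q[...,0]>.012)&(c["pixels"].min(-1)>110)
A=np.c_[Q[m][:,:2],np.ones(m.sum())];k=A[:,2]*0
for _ in range(4):
    p=np.linalg.lstsq(A,Q[m][:,2],rcond=None)[0];e=abs(A@p-Q[m][:,2]);
    w=e<.003;p=np.linalg.lstsq(A[w],Q[m][w][:,2],rcond=None)[0]
n=np.array([-p[0],-p[1],1]);n/=np.linalg.norm(n)
print("plane",p,w.sum(),"tool-frame disc normal deg",np.degrees(n[:2]),"world up", -(M@n), )
print("wing_grip",[(M.T@(np.array(d["location"])-s["ee_pos"]),round(d["conf"],2)) for d in spotter.spot_point("wing_grip",b)[:3]])
cv2.imwrite("pics/7.png",cv2.resize(c["pixels"][...,::-1],(480,360)))
E
```

```text
16.65 [0.4642 0.1391 0.3475] q [ 0.109   0.0519  0.1398  1.5379  0.0127 -0.4706] w -0.0 F [0.9862 0.0096 0.0675]
[[-0.8295 -0.5458  0.1184]
 [-0.5469  0.8368  0.0257]
 [-0.1131 -0.0434 -0.9926]]
tilt 6.96 dir 12.3 ; tool y az 123.1
plane [0. 0. 0.] 0 tool-frame disc normal deg [-0. -0.] world up [-0.1184 -0.0257  0.9926]
wing_grip [(array([0.0017, 0.0059, 0.2646]), 0.66), (array([-0.0173, -0.1988,  0.2812]), 0.59)]
```

View pics/7.png

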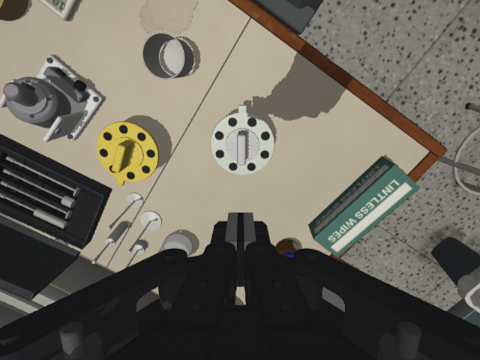

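Picture 7 shows the rotor still standing at (243,147) with the fingers shut and empty. Checking whether it moved and why the grasp missed.

```bash
python3 - <<'E'
from h import *
s=robot.state();M=Rn.from_rotvec(s["eef_rot"]).as_matrix()
for nm in ("wrist","top"):
    c=cams.capture(nm);W=cloud(c)
    for h in (.096,.09,.08,.06):
        m=(abs(W[...,2]-h)<.005)&(np.hypot(W[...,0]-.492,W[...,1]-.146)<(.045 if h>.07 else .075))
        if m.sum()>5: print(nm,h,m.sum(),cv2.minAreaRect((W[m][:,:2]*1000).astype(np.float32)),W[m].mean(0))
    if nm=="wrist":
        # finger tips: nearest points in tool frame
        Q=(W-s["ee_pos"])@M;m=(np.hypot(Q[...,0],Q[...,1])<.03)&(Q[...,2]>-.05)&(Q[...,2]<.05)
        print("tip",m.sum(),np.nanmax(Q[m],0),np.nanmin(Q[m],0), "px of TCP",proj(c,s["ee_pos"]), proj(c,s["ee_pos"]+M[:,2]*.28))
E
```

```text
wrist 0.096 485 ((493.0343017578125, 146.70697021484375), (49.32054901123047, 13.309189796447754), 33.32323455810547) [0.4924 0.1465 0.0953]
wrist 0.09 171 ((492.99029541015625, 146.6671600341797), (49.433128356933594, 13.30890941619873), 33.34751510620117) [0.4904 0.1456 0.0936]
wrist 0.08 20 ((473.55340576171875, 133.39678955078125), (2.693202018737793, 13.228584289550781), 39.69511795043945) [0.4729 0.1336 0.0802]
wrist 0.06 5255 ((493.2166748046875, 147.03182983398438), (109.08027648925781, 108.8302993774414), 77.24236297607422) [0.4895 0.1449 0.0603]
tip 659 [ 0.0126  0.0135 -0.0385] [ 0.0071 -0.0136 -0.05  ] px of TCP [320.4762 277.0695] [320.2221 197.8333]
top 0.096 76 ((484.18499755859375, 139.8595733642578), (24.712360382080078, 13.337637901306152), 33.63090133666992) [0.4827 0.1377 0.0964]
top 0.09 21 ((483.44384765625, 137.1027374267578), (22.057682037353516, 12.143278121948242), 21.548791885375977) [0.481  0.1355 0.0938]
top 0.08 8 ((485.3221435546875, 134.03982543945312), (25.18548583984375, 8.383020401000977), 9.22293472290039) [0.4819 0.1333 0.0813]
top 0.06 979 ((481.6817932128906, 121.8841781616211), (55.1854248046875, 102.08731079101562), 69.13728332519531) [0.4789 0.1222 0.0614]
```

The rotor hasn't moved. The wrist cloud suggests the finger tips end about 37 mm short of the reported TCP, so I'll check that with the scene camera.

```bash
python3 - <<'E'
from h import *
s=robot.state();M=Rn.from_rotvec(s["eef_rot"]).as_matrix()
for nm in ("scene","wrist"):
    c=cams.capture(nm);W=cloud(c);Q=(W-s["ee_pos"])@M
    m=(np.hypot(Q[...,0],Q[...,1])<.05)&(Q[...,2]>-.12)&(Q[...,2]<.06)
    q=Q[m];print(nm,m.sum(),"z percentiles",np.percentile(q[:,2],[90,98,99.5,100]))
    for a in np.arange(-.1,.02,.01):
        k=q[(q[:,2]>=a)&(q[:,2]<a+.01)]
        if len(k): print("%.2f"%a,len(k),k.min(0),k.max(0))
    if nm=="scene":
        u,v=proj(c,s["ee_pos"]).astype(int);print(u,v);save(c,"8.png",(u-50,v-60,u+50,v+40),5)
E
```

```text
scene 1492 z percentiles [-0.0571 -0.0441 -0.0392 -0.0368]
-0.10 335 [-0.0127 -0.0423 -0.1   ] [ 0.0158  0.0439 -0.09  ]
-0.09 231 [-0.0113 -0.0345 -0.09  ] [ 0.0164  0.0354 -0.0804]
-0.08 95 [-0.0098 -0.0197 -0.0798] [ 0.0138  0.0195 -0.07  ]
-0.07 94 [-0.0039 -0.014  -0.0698] [ 0.0129  0.0132 -0.0603]
-0.06 92 [-0.0062 -0.0138 -0.06  ] [ 0.013   0.0136 -0.0502]
-0.05 72 [-0.001 -0.014 -0.05 ] [ 0.0132  0.0131 -0.0408]
-0.04 11 [ 0.0025 -0.0068 -0.0397] [ 0.0108  0.0061 -0.0368]
223 159
wrist 43845 z percentiles [-0.0812 -0.0527 -0.0438 -0.0382]
-0.10 8222 [-0.0081 -0.0459 -0.1   ] [ 0.0179  0.0451 -0.09  ]
-0.09 5422 [-0.011  -0.0376 -0.09  ] [ 0.0153  0.0381 -0.08  ]
-0.08 1668 [-0.011  -0.0286 -0.08  ] [ 0.0153  0.0278 -0.0701]
-0.07 748 [ 0.0071 -0.0136 -0.07  ] [ 0.0128  0.0135 -0.06  ]
-0.06 839 [ 0.0068 -0.0136 -0.06  ] [ 0.0128  0.0135 -0.0501]
-0.05 631 [ 0.0073 -0.0136 -0.05  ] [ 0.0125  0.0135 -0.0401]
-0.04 31 [ 0.0111 -0.0059 -0.04  ] [ 0.0121  0.0063 -0.0382]
```

View pics/8.png

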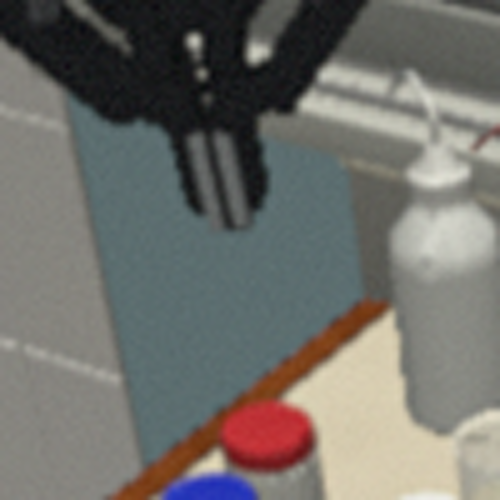

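Picture 8 and both clouds agree that the real finger tips lie 38 mm behind the reported TCP, centred laterally. I'll correct for that by taking the grasp point at −57 mm.

```bash
python3 go.py .4997 .148 .0275
```

```text
17.0 [0.4632 0.139  0.3433] q [ 0.1091  0.0548  0.1332  1.536   0.0127 -0.4706] w -0.0001 F [-0.1689  0.2681 -0.5622]
[[-0.8303 -0.5461  0.1109]
 [-0.547   0.8367  0.025 ]
 [-0.1064 -0.0399 -0.9935]]
tilt 6.53 dir 12.7 ; tool y az 123.1
shift cm [-0.1596  0.0184 31.805 ]
```

>>> play_rows([
  {"tx":0,"ty":0,"tz":5,"twist":0,"gripper":100},
  {"tx":-0.1,"ty":0,"tz":10,"twist":0,"gripper":100},
  {"tx":-0.2,"ty":0,"tz":15,"twist":0,"gripper":100},
  {"tx":-0.2,"ty":0,"tz":20,"twist":0,"gripper":100},
  {"tx":-0.2,"ty":0,"tz":24.5,"twist":0,"gripper":100},
  {"tx":-0.2,"ty":0,"tz":28,"twist":0,"gripper":100},
  {"tx":-0.2,"ty":0,"tz":31,"twist":0,"gripper":100},
  {"tx":-0.2,"ty":0,"tz":31.7,"twist":0,"gripper":100},
], force=60)

```text
time_s: 18.0
ee_pos: [0.4994, 0.1479, 0.0276]
eef_rot: [-0.867, 2.904, -0.011]
contact_force: [-0.3, -0.5, 0.5]
width: 0.0855
finger_force: 0.0
```

>>> play_rows([
  {"tx":0,"ty":0,"tz":0,"twist":0,"gripper":50},
  {"tx":0,"ty":0,"tz":0,"twist":0,"gripper":10},
  {"tx":0,"ty":0,"tz":0,"twist":0,"gripper":0},
  {"tx":0,"ty":0,"tz":0,"twist":0,"gripper":0},
  {"tx":0,"ty":0,"tz":0,"twist":0,"gripper":0},
  {"tx":0,"ty":0,"tz":-1,"twist":0,"gripper":0},
  {"tx":0,"ty":0,"tz":-3,"twist":0,"gripper":0},
  {"tx":0,"ty":0,"tz":-5,"twist":0,"gripper":0},
], force=60)

```text
time_s: 19.0
ee_pos: [0.4948, 0.1467, 0.0801]
eef_rot: [-0.866, 2.9, -0.013]
contact_force: [0.4, -0.1, -2.8]
width: 0.0135
finger_force: 58.5
```

Gripped (13.5 mm opening). Now I'll compute the tool orientation needed at the shaft.

```bash
cat > plan.py <<'E'
from h import *
def Rz(a): return Rn.from_euler("z",a,degrees=True).as_matrix()
KEY=19.5;YAW=-10.
SEATR=Rz(YAW)@Rn.from_euler("y",-25,degrees=True).as_matrix()
SEAT=np.array([.604,-.166,.100])
Mg=Rn.from_rotvec([-0.867,2.904,-0.011]).as_matrix()
eg=np.array([.4994,.1479,.0276])
rel=Mg.T@Rz(33.3); off=Mg.T@(np.array([.4933,.1465,0])-eg)  # rotor pose in tool
Rf=SEATR@Rz(KEY); Mf=Rf@rel.T
def tool_at(h,key=KEY): # tool pose with hub mouth h above flange along shaft
    R=SEATR@Rz(key);M=R@rel.T
    return M,SEAT+SEATR[:,2]*h-M@off
def td(M): z=M[:,2];return np.degrees(np.arccos(-z[2])),np.degrees(np.arctan2(z[1],z[0]))
def now():
    s=robot.state();return s,Rn.from_rotvec(s["eef_rot"]).as_matrix(),s["ee_pos"]
def rep():
    s,M,p=now();print("t",round(s["time_s"],2),"p",p,"q",s["joint_pos"],"tilt",td(M),"want",td(Mf),"w",round(s["width"],4),"F",s["contact_force"])
    a=np.cross(M[:,2],Mf[:,2]);ang=np.degrees(np.arcsin(np.linalg.norm(a)));a/=np.linalg.norm(a)
    print("add tilt %.1f at azimuth %.1f"%(ang,np.degrees(np.arctan2(a[1],a[0]))+90))
    D=Rn.from_rotvec(a*np.radians(ang)).as_matrix()@M; E=D.T@Mf; print("then twist",np.degrees(np.arctan2(E[1,0],E[0,0])))
E
python3 - <<'E'
from plan import *
rep();print(tool_at(.07),tool_at(0)[1]);print(Mf)
_,M,p=now();print("to hover", M.T@(np.array([.45,0,.42])-p)*100)
E
```

```text
t 19.0 p [0.4948 0.1467 0.0801] q [ 0.1181  0.1887 -0.3901  0.8775  0.0114 -0.4616] tilt (np.float64(6.5952642977089555), np.float64(12.47116051053142)) want (np.float64(31.367702726848304), np.float64(-10.195525739103543)) w 0.0135 F [ 0.3911 -0.1018 -2.7902]
add tilt 25.4 at azimuth -15.3
then twist 23.123401602242616
(array([[-0.851 , -0.1154,  0.5123],
       [-0.1881,  0.9778, -0.0921],
       [-0.4903, -0.1748, -0.8538]]), array([ 0.5689, -0.1599,  0.1911])) [ 0.5981 -0.1651  0.1277]
[[-0.851  -0.1154  0.5123]
 [-0.1881  0.9778 -0.0921]
 [-0.4903 -0.1748 -0.8538]]
to hover [  8.0949 -11.2115 -34.6313]
```

>>> play_rows([
  {"tx":0,"ty":0,"tz":-5,"twist":0,"gripper":0},
  {"tx":1,"ty":-1.5,"tz":-10,"twist":3,"gripper":0},
  {"tx":2.5,"ty":-4,"tz":-15,"twist":6,"gripper":0},
  {"tx":4,"ty":-6.5,"tz":-20,"twist":9,"gripper":0},
  {"tx":5.5,"ty":-9,"tz":-25,"twist":13,"gripper":0},
  {"tx":7,"ty":-11.5,"tz":-30,"twist":17,"gripper":0},
  {"tx":8.5,"ty":-13.5,"tz":-35,"twist":20,"gripper":0},
  {"tx":9.3,"ty":-15.2,"tz":-39,"twist":23,"gripper":0},
])

```text
time_s: 20.0
ee_pos: [0.4558, -0.0419, 0.4654]
eef_rot: [-0.267, 3.014, 0.021]
contact_force: [1.3, -0.0, -2.6]
width: 0.0132
finger_force: 59.1
```

>>> play_rows([
  {"tx":0,"ty":0,"tz":-50,"twist":0,"gripper":0},
  {"tx":0,"ty":0,"tz":-50,"twist":0,"gripper":0},
  {"tx":0,"ty":0,"tz":-50,"twist":0,"gripper":0},
  {"tx":0,"ty":0,"tz":-50,"twist":0,"gripper":0},
  {"tx":0,"ty":0,"tz":-50,"twist":0,"gripper":0},
  {"tx":0,"ty":0,"tz":-50,"twist":0,"gripper":0},
  {"tx":0,"ty":0,"tz":-50,"twist":0,"gripper":0},
  {"tx":0,"ty":0,"tz":-50,"twist":0,"gripper":0},
])

```text
time_s: 21.0
ee_pos: [0.4268, -0.0383, 0.5185]
eef_rot: [-0.262, 2.953, -0.018]
contact_force: [0.3, -1.0, -3.1]
width: 0.0132
finger_force: 59.5
```

```bash
python3 -c "
from plan import *
rep()"
```

```text
t 21.0 p [ 0.4268 -0.0383  0.5185] q [-0.3343  0.0318  0.5758  1.948   0.0615 -0.5062] tilt (np.float64(10.178683195596179), np.float64(1.1797015903127666)) want (np.float64(31.367702726848304), np.float64(-10.195525739103543)) w 0.0132 F [ 0.2524 -1.0104 -3.1347]
add tilt 21.5 at azimuth -14.9
then twist 0.16375024943639946
```

>>> play_rows([
  {"tx":-15,"ty":2,"tz":-60,"twist":0,"gripper":0},
  {"tx":-15,"ty":2,"tz":-60,"twist":0,"gripper":0},
  {"tx":-15,"ty":2,"tz":-60,"twist":0,"gripper":0},
  {"tx":-15,"ty":2,"tz":-60,"twist":0,"gripper":0},
  {"tx":-15,"ty":2,"tz":-60,"twist":0,"gripper":0},
  {"tx":-15,"ty":2,"tz":-60,"twist":0,"gripper":0},
  {"tx":-15,"ty":2,"tz":-60,"twist":0,"gripper":0},
  {"tx":-15,"ty":2,"tz":-60,"twist":0,"gripper":0},
])

```text
time_s: 22.0
ee_pos: [0.4548, -0.0027, 0.5488]
eef_rot: [-0.254, 2.884, -0.048]
contact_force: [0.3, -0.2, -2.2]
width: 0.013
finger_force: 59.6
```

```bash
python3 -c "
from plan import *
rep()"
```

```text
t 22.0 p [ 0.4548 -0.0027  0.5488] q [-0.2231  0.0567  0.6779  1.948   0.0435 -0.3932] tilt (np.float64(14.195026464926517), np.float64(-2.570138084374229)) want (np.float64(31.367702726848304), np.float64(-10.195525739103543)) w 0.013 F [ 0.2777 -0.1876 -2.2052]
add tilt 17.4 at azimuth -15.5
then twist 0.11659064993678978
```

>>> play_rows([
  {"tx":-10,"ty":-6,"tz":-60,"twist":0,"gripper":0},
  {"tx":-10,"ty":-6,"tz":-60,"twist":0,"gripper":0},
  {"tx":-10,"ty":-6,"tz":-60,"twist":0,"gripper":0},
  {"tx":-10,"ty":-6,"tz":-60,"twist":0,"gripper":0},
  {"tx":-10,"ty":-6,"tz":-60,"twist":0,"gripper":0},
  {"tx":-10,"ty":-6,"tz":-60,"twist":0,"gripper":0},
  {"tx":-10,"ty":-6,"tz":-60,"twist":0,"gripper":0},
  {"tx":-10,"ty":-6,"tz":-60,"twist":0,"gripper":0},
])

```text
time_s: 23.0
ee_pos: [0.4446, -0.0134, 0.5789]
eef_rot: [-0.245, 2.817, -0.08]
contact_force: [-0.3, -0.7, -3.1]
width: 0.0132
finger_force: 59.7
```

>>> play_rows([
  {"tx":-5,"ty":0,"tz":-60,"twist":0,"gripper":0},
  {"tx":-5,"ty":0,"tz":-60,"twist":0,"gripper":0},
  {"tx":-5,"ty":0,"tz":-60,"twist":0,"gripper":0},
  {"tx":-5,"ty":0,"tz":-60,"twist":0,"gripper":0},
  {"tx":-5,"ty":0,"tz":-60,"twist":0,"gripper":0},
  {"tx":-5,"ty":0,"tz":-60,"twist":0,"gripper":0},
  {"tx":-5,"ty":0,"tz":-60,"twist":0,"gripper":0},
  {"tx":-5,"ty":0,"tz":-60,"twist":0,"gripper":0},
])

```text
time_s: 24.0
ee_pos: [0.4002, 0.0135, 0.6085]
eef_rot: [-0.237, 2.748, -0.108]
contact_force: [0.2, 0.3, -3.1]
width: 0.0131
finger_force: 59.7
```

```bash
python3 -c "
from plan import *
rep()"
```

```text
t 24.0 p [0.4002 0.0135 0.6085] q [-0.2061 -0.0706  0.6938  1.948   0.035  -0.3716] tilt (np.float64(22.274804235035084), np.float64(-6.521835673442782)) want (np.float64(31.367702726848304), np.float64(-10.195525739103543)) w 0.0131 F [ 0.2012  0.3423 -3.0707]
add tilt 9.2 at azimuth -17.6
then twist 0.06393499391417923
```

>>> play_rows([
  {"tx":-18,"ty":-12,"tz":-60,"twist":0,"gripper":0},
  {"tx":-18,"ty":-12,"tz":-60,"twist":0,"gripper":0},
  {"tx":-18,"ty":-12,"tz":-60,"twist":0,"gripper":0},
  {"tx":-18,"ty":-12,"tz":-60,"twist":0,"gripper":0},
  {"tx":-18,"ty":-12,"tz":-60,"twist":0,"gripper":0},
  {"tx":-18,"ty":-12,"tz":-60,"twist":0,"gripper":0},
  {"tx":-18,"ty":-12,"tz":-60,"twist":0,"gripper":0},
  {"tx":-18,"ty":-12,"tz":-60,"twist":0,"gripper":0},
])

```text
time_s: 25.0
ee_pos: [0.4194, -0.0072, 0.6401]
eef_rot: [-0.228, 2.679, -0.14]
contact_force: [-0.1, -0.3, -2.6]
width: 0.0126
finger_force: 59.7
```

>>> play_rows([
  {"tx":-18,"ty":-8,"tz":-60,"twist":0,"gripper":0},
  {"tx":-18,"ty":-8,"tz":-60,"twist":0,"gripper":0},
  {"tx":-18,"ty":-8,"tz":-60,"twist":0,"gripper":0},
  {"tx":-18,"ty":-8,"tz":-60,"twist":0,"gripper":0},
  {"tx":-18,"ty":-8,"tz":-60,"twist":0,"gripper":0},
  {"tx":-18,"ty":-8,"tz":-60,"twist":0,"gripper":0},
  {"tx":-18,"ty":-8,"tz":-60,"twist":0,"gripper":0},
  {"tx":-18,"ty":-8,"tz":-60,"twist":0,"gripper":0},
])

```text
time_s: 26.0
ee_pos: [0.4113, 0.0016, 0.6719]
eef_rot: [-0.22, 2.608, -0.168]
contact_force: [-0.9, 0.1, -2.9]
width: 0.0136
finger_force: 59.7
```

```bash
python3 - <<'E'
from plan import *
rep()
s,M,p=now()
c=cams.capture("wrist");W=cloud(c);Q=(W-p)@M
# disc plane in tool frame; expected normal = -rel z
P=(Q-off)@rel  # rotor frame
m=(abs(P[...,2]-.06)<.012)&(np.hypot(P[...,0],P[...,1])<.052)&(np.hypot(P[...,0],P[...,1])>.02)
X=P[m];A=np.c_[X[:,:2],np.ones(len(X))];k=np.ones(len(X),bool)
for _ in range(5):
    f=np.linalg.lstsq(A[k],X[k][:,2],rcond=None)[0];k=abs(A@f-X[:,2])<.0025
print("disc plane in rotor frame (slope deg x,y, z)",np.degrees(f[:2]),f[2],k.sum())
r=np.hypot(P[...,0],P[...,1]);m=(abs(P[...,2]-.056)<.01)&(r>.058)&(r<.07);print("nose",m.sum(),np.nanmean(P[m],0))
m=(abs(P[...,2]-.06)<.008)&(r<.0575);(cx,cy),rr=cv2.minEnclosingCircle((P[m][:,:2]*1000).astype(np.float32));print("disc c",cx,cy,rr)
R=M@rel;sz=SEATR.T@R[:,2];print("rotor axis in seat frame deg",np.degrees(sz[:2]))
M1=M
for h in (.08,.05): 
    t=SEAT+SEATR[:,2]*h-M@off;print(h,t,"shift cm",M.T@(t-p)*100)
E
```

```text
t 26.0 p [0.4113 0.0016 0.6719] q [-0.235  -0.0698  0.8398  1.948   0.0416 -0.3919] tilt (np.float64(30.58928138051754), np.float64(-8.777487428160352)) want (np.float64(31.367702726848304), np.float64(-10.195525739103543)) w 0.0136 F [-0.879   0.0549 -2.9067]
add tilt 1.1 at azimuth -48.3
then twist 0.017947680243826685
disc plane in rotor frame (slope deg x,y, z) [-0.3079 -1.7104] 0.057559966037008664 23534
nose 954 [-0.0626 -0.001   0.0574]
disc c -1.8538686037063599 -2.3203837871551514 55.87615966796875
rotor axis in seat frame deg [ 0.7844 -0.717 ]
0.08 [ 0.5651 -0.1596  0.2002] shift cm [ 12.6432 -10.1027  49.585 ]
0.05 [ 0.5776 -0.1618  0.1731] shift cm [ 12.9292 -10.0359  52.5706]
```

```bash
cat >> plan.py <<'E'
off=off+rel@np.array([-.0005,-.0027,-.002])
E
python3 - <<'E'
from plan import *
s,M,p=now()
for h in (.085,.06): 
    t=SEAT+SEATR[:,2]*h-M@off;print(h,t,"shift cm",M.T@(t-p)*100)
E
```

```text
0.085 [ 0.5623 -0.1564  0.2064] shift cm [12.5278 -9.8566 48.8912]
0.06 [ 0.5727 -0.1582  0.1838] shift cm [12.7664 -9.801  51.3792]
```

>>> play_rows([
  {"tx":1.5,"ty":-1.2,"tz":6,"twist":0,"gripper":0},
  {"tx":3,"ty":-2.4,"tz":12,"twist":0,"gripper":0},
  {"tx":4.5,"ty":-3.6,"tz":18,"twist":0,"gripper":0},
  {"tx":6,"ty":-4.8,"tz":24,"twist":0,"gripper":0},
  {"tx":7.5,"ty":-6,"tz":30,"twist":0,"gripper":0},
  {"tx":9,"ty":-7.2,"tz":36,"twist":0,"gripper":0},
  {"tx":10.5,"ty":-8.5,"tz":41.5,"twist":0,"gripper":0},
  {"tx":12.5,"ty":-9.9,"tz":45.5,"twist":0,"gripper":0},
])

```text
time_s: 27.05
ee_pos: [0.5455, -0.1545, 0.2333]
eef_rot: [-0.22, 2.609, -0.167]
contact_force: [1.0, -0.9, -2.5]
width: 0.0131
finger_force: 59.6
```

```bash
python3 - <<'E'
from plan import *
rep()
s,M,p=now()
b=cams.capture("scene");c=cams.capture("wrist")
for cc in (b,c):
  for n in ["shaft_tip","hub_mouth","seat","wing_grip"]:
    print(n,[(np.array(d["location"]),round(d["conf"],2),((np.array(d["location"])-SEAT)@SEATR)) for d in spotter.spot_point(n,cc)[:3]])
m=p+M@off;print("mouth in seat frame",SEATR.T@(m-SEAT))
u,v=proj(b,m).astype(int);save(b,"9.png",(u-60,v-60,u+60,v+60),5);print(u,v)
for h in (.055,.045): 
    t=SEAT+SEATR[:,2]*h-M@off;print(h,"shift cm",M.T@(t-p)*100)
E
```

```text
t 27.05 p [ 0.5455 -0.1545  0.2333] q [-0.5373 -0.0723 -0.4104  0.7326  0.192  -0.6567] tilt (np.float64(30.527237657034902), np.float64(-8.717088544635153)) want (np.float64(31.367702726848304), np.float64(-10.195525739103543)) w 0.0131 F [ 1.0281 -0.8537 -2.5435]
add tilt 1.1 at azimuth -47.3
then twist 0.02510296239606997
shaft_tip [(array([ 0.5887, -0.1583,  0.1416]), 0.75, array([0.0027, 0.0049, 0.0446]))]
hub_mouth [(array([ 0.6164, -0.0103,  0.0033]), 0.79, array([-0.0543,  0.1555, -0.0814])), (array([ 0.5518, -0.1575,  0.2063]), 0.55, array([-0.003 , -0.0007,  0.1187]))]
seat [(array([ 0.6056, -0.1659,  0.1023]), 0.69, array([0.0024, 0.0004, 0.0014])), (array([ 0.5511, -0.1577,  0.2028]), 0.45, array([-0.0051, -0.001 ,  0.1158]))]
wing_grip [(array([ 0.5164, -0.1512,  0.2799]), 0.94, array([-0.0045, -0.0006,  0.2006])), (array([ 0.616 , -0.0134,  0.0792]), 0.94, array([-0.0221,  0.1524, -0.0126]))]
shaft_tip []
hub_mouth [(array([ 0.6206, -0.0105,  0.0061]), 0.57, array([-0.0493,  0.156 , -0.0806]))]
seat [(array([ 0.4423, -0.0255, -0.0003]), 0.36, array([-0.2088,  0.1103, -0.0133]))]
wing_grip [(array([ 0.5178, -0.1508,  0.2713]), 0.79, array([-0.0069,  0.    ,  0.1922])), (array([ 0.6214, -0.0118,  0.0787]), 0.77, array([-0.0177,  0.1549, -0.0152]))]
mouth in seat frame [-0.004  -0.001   0.1164]
391 242
0.055 shift cm [0.1711 0.0974 6.1538]
0.045 shift cm [0.2655 0.1188 7.1491]
```

View pics/9.png

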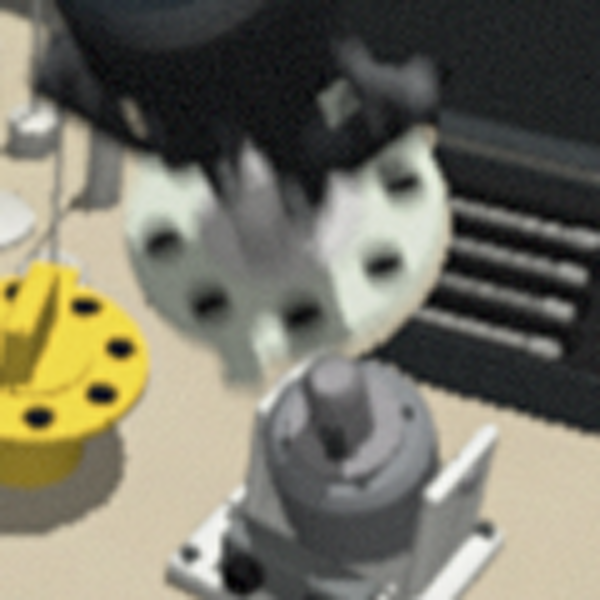

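Picture 9 shows the rotor hanging aligned above the shaft, nose toward the key side. A quick refinement of the shaft tip centre from the saved close view, then lower.

```bash
python3 - <<'E'
from plan import *
c=np.load("c5.npy",allow_pickle=True).item();W=cloud(c);Q=(W-SEAT)@SEATR
r=np.hypot(Q[...,0],Q[...,1])
m=(r<.013)&(abs(Q[...,2]-.046)<.002);print("tip top",m.sum(),cv2.minEnclosingCircle((Q[m][:,:2]*1000).astype(np.float32)),Q[m].mean(0),np.percentile(Q[m][:,0],[1,99]),np.percentile(Q[m][:,1],[1,99]))
m=(r<.03)&(abs(Q[...,2])<.002);print("flange",m.sum(),cv2.minEnclosingCircle((Q[m][:,:2]*1000).astype(np.float32)),np.percentile(Q[m][:,1],[.5,99.5]),Q[m].mean(0))
m=(r<.022)&(r>.0145)&(abs(Q[...,2]-.024)<.0025);q=Q[m];print("key",m.sum(),q.mean(0),np.degrees(np.arctan2(q[:,1].mean(),-q[:,0].mean())))
E
```

```text
tip top 439 ((-0.5254411697387695, -0.24463918805122375), 9.958415031433105) [-0.0007 -0.0001  0.0457] [-0.0094  0.0083] [-0.0085  0.0085]
flange 1256 ((-1.358159065246582, 0.3689761161804199), 25.197067260742188) [-0.0227  0.0228] [-0.0019  0.0002 -0.0001]
key 48 [-0.0155 -0.0056  0.0238] -20.059129167242094
```

>>> play_rows([
  {"tx":0.15,"ty":0.1,"tz":3,"twist":0,"gripper":0},
  {"tx":0.15,"ty":0.1,"tz":5.5,"twist":0,"gripper":0},
  {"tx":0.18,"ty":0.1,"tz":6.2,"twist":0,"gripper":0},
  {"tx":0.22,"ty":0.1,"tz":6.7,"twist":0,"gripper":0},
  {"tx":0.26,"ty":0.1,"tz":7.2,"twist":0,"gripper":0},
  {"tx":0.31,"ty":0.1,"tz":7.7,"twist":0,"gripper":0},
  {"tx":0.36,"ty":0.1,"tz":8.2,"twist":0,"gripper":0},
  {"tx":0.4,"ty":0.1,"tz":8.6,"twist":0,"gripper":0},
])

```text
time_s: 28.55
ee_pos: [0.5854, -0.1607, 0.1596]
eef_rot: [-0.22, 2.608, -0.168]
contact_force: [-0.5, -0.1, -2.9]
width: 0.013
finger_force: 59.6
```

```bash
cat > chk.py <<'E'
from plan import *
rep()
s,M,p=now();print("mouth in seat",SEATR.T@(p+M@off-SEAT),"F tool",M.T@s["contact_force"],"T",s["wrist_torque"])
for h in (.02,.0,-.003):
    t=SEAT+SEATR[:,2]*h-M@off;print(h,"shift cm",M.T@(t-p)*100)
E
python3 chk.py
```

```text
t 28.55 p [ 0.5854 -0.1607  0.1596] q [-0.5023  0.0446 -0.4953  0.5236  0.175  -0.6251] tilt (np.float64(30.60281653984161), np.float64(-8.786186057469195)) want (np.float64(31.367702726848304), np.float64(-10.195525739103543)) w 0.013 F [-0.5442 -0.1135 -2.8534]
add tilt 1.1 at azimuth -48.6
then twist 0.017139315595844386
mouth in seat [ 0.0015 -0.0003  0.0326] F tool [1.8649 0.4156 2.191 ] T [0.1104 0.7604 0.0045]
0.02 shift cm [0.2511 0.1069 1.2381]
0.0 shift cm [0.4422 0.1517 3.2284]
-0.003 shift cm [0.4708 0.1584 3.527 ]
```

No contact force, so the hub is over the shaft. Continuing onto the key.

>>> play_rows([
  {"tx":0.1,"ty":0.02,"tz":0.4,"twist":0,"gripper":0},
  {"tx":0.18,"ty":0.05,"tz":0.8,"twist":0,"gripper":0},
  {"tx":0.25,"ty":0.08,"tz":1.2,"twist":0,"gripper":0},
  {"tx":0.28,"ty":0.1,"tz":1.5,"twist":0,"gripper":0},
  {"tx":0.3,"ty":0.1,"tz":1.8,"twist":0,"gripper":0},
  {"tx":0.33,"ty":0.1,"tz":2.1,"twist":0,"gripper":0},
  {"tx":0.35,"ty":0.1,"tz":2.4,"twist":0,"gripper":0},
  {"tx":0.38,"ty":0.1,"tz":2.7,"twist":0,"gripper":0},
])

```text
time_s: 29.55
ee_pos: [0.5956, -0.1625, 0.1344]
eef_rot: [-0.22, 2.608, -0.169]
contact_force: [0.6, 0.1, -3.1]
width: 0.0131
finger_force: 59.6
```

```bash
python3 chk.py
```

```text
t 29.55 p [ 0.5956 -0.1625  0.1344] q [-0.4948  0.0845 -0.5231  0.4547  0.1713 -0.6185] tilt (np.float64(30.60683172932039), np.float64(-8.785618417272959)) want (np.float64(31.367702726848304), np.float64(-10.195525739103543)) w 0.0131 F [ 0.6054  0.0829 -3.0958]
add tilt 1.1 at azimuth -48.8
then twist 0.020294934198871184
mouth in seat [ 0.0003 -0.0003  0.0054] F tool [0.962  0.5045 2.9627] T [ 0.0974  0.7094 -0.0079]
0.02 shift cm [-0.1222  0.0054 -1.4548]
0.0 shift cm [0.069  0.0502 0.5356]
-0.003 shift cm [0.0977 0.0569 0.8341]
```

It is past the key on the first try. Pressing gently home.

>>> play_rows([
  {"tx":0.02,"ty":0.02,"tz":0.15,"twist":0,"gripper":0},
  {"tx":0.04,"ty":0.03,"tz":0.3,"twist":0,"gripper":0},
  {"tx":0.05,"ty":0.04,"tz":0.4,"twist":0,"gripper":0},
  {"tx":0.06,"ty":0.05,"tz":0.5,"twist":0,"gripper":0},
  {"tx":0.06,"ty":0.05,"tz":0.55,"twist":0,"gripper":0},
  {"tx":0.06,"ty":0.05,"tz":0.6,"twist":0,"gripper":0},
  {"tx":0.06,"ty":0.05,"tz":0.65,"twist":0,"gripper":0},
  {"tx":0.06,"ty":0.05,"tz":0.65,"twist":0,"gripper":0},
])

```text
time_s: 30.55
ee_pos: [0.5976, -0.1627, 0.1305]
eef_rot: [-0.22, 2.607, -0.17]
contact_force: [-20.6, 2.7, 19.8]
width: 0.0135
finger_force: 64.2
```

```bash
python3 chk.py
```

```text
t 30.55 p [ 0.5976 -0.1627  0.1305] q [-0.4926  0.0909 -0.5283  0.441   0.1695 -0.6163] tilt (np.float64(30.688798209143066), np.float64(-8.916202957342636)) want (np.float64(31.367702726848304), np.float64(-10.195525739103543)) w 0.0135 F [-20.5501   2.7288  19.8233]
add tilt 0.9 at azimuth -49.3
then twist 0.024730742845774235
mouth in seat [ 0.0005 -0.0002  0.001 ] F tool [  7.4604   1.987  -27.6244] T [0.5249 2.3778 0.1884]
0.02 shift cm [-0.1468 -0.0128 -1.8975]
0.0 shift cm [0.0463 0.0352 0.0925]
-0.003 shift cm [0.0753 0.0424 0.3911]
```

Firm contact at about 1 mm of the estimated seat. Releasing and backing off.

>>> play_rows([
  {"tx":0,"ty":0,"tz":-0.1,"twist":0,"gripper":60},
  {"tx":0,"ty":0,"tz":-0.1,"twist":0,"gripper":60},
  {"tx":0,"ty":0,"tz":-0.1,"twist":0,"gripper":60},
  {"tx":0,"ty":0,"tz":-1,"twist":0,"gripper":60},
  {"tx":0,"ty":0,"tz":-3,"twist":0,"gripper":60},
  {"tx":0,"ty":0,"tz":-7,"twist":0,"gripper":60},
  {"tx":0,"ty":0,"tz":-12,"twist":0,"gripper":60},
  {"tx":0,"ty":0,"tz":-17,"twist":0,"gripper":60},
])

```text
time_s: 31.55
ee_pos: [0.5116, -0.149, 0.2766]
eef_rot: [-0.22, 2.608, -0.169]
contact_force: [1.5, -0.6, 0.6]
width: 0.0512
finger_force: 0.0
```

```bash
python3 - <<'E'
from plan import *
rep()
b=cams.capture("scene");c=cams.capture("wrist")
W=cloud(c);P=(W-SEAT)@SEATR;r=np.hypot(P[...,0],P[...,1])
m=(abs(P[...,2]-.06)<.03)&(r<.052)&(r>.03);X=P[m];A=np.c_[X[:,:2],np.ones(len(X))];k=np.ones(len(X),bool)
for _ in range(6):
    f=np.linalg.lstsq(A[k],X[k][:,2],rcond=None)[0];k=abs(A@f-X[:,2])<.003
print("disc plane in seat frame slope deg",np.degrees(f[:2]),"height",f[2],k.sum())
m=(abs(P[...,2]-.097)<.006)&(r<.04);print("wing top",m.sum(),P[m].mean(0),cv2.minAreaRect((P[m][:,:2]*1000).astype(np.float32)))
u,v=proj(b,SEAT+SEATR[:,2]*.05).astype(int)
A=cv2.resize(b["pixels"][v-50:v+50,u-50:u+50],(400,400),interpolation=cv2.INTER_CUBIC)
B=cv2.resize(c["pixels"],(400,300));B=np.vstack([B,np.zeros((100,400,3),np.uint8)])
cv2.imwrite("pics/10.png",np.hstack([A,B])[...,::-1])
E
```

```text
t 31.55 p [ 0.5116 -0.149   0.2766] q [-0.5725 -0.1492 -0.3637  0.8607  0.2089 -0.6881] tilt (np.float64(30.615118010638636), np.float64(-8.777356409441964)) want (np.float64(31.367702726848304), np.float64(-10.195525739103543)) w 0.0512 F [ 1.528  -0.642   0.6106]
add tilt 1.0 at azimuth -49.2
then twist 0.032978829615395
disc plane in seat frame slope deg [ 1.9301 -0.1224] height 0.060943108480532956 6764
wing top 1063 [-0.0058 -0.0007  0.0961] ((-4.507226943969727, -0.4126138687133789), (49.86166000366211, 13.967268943786621), 20.094493865966797)
```

View pics/10.png

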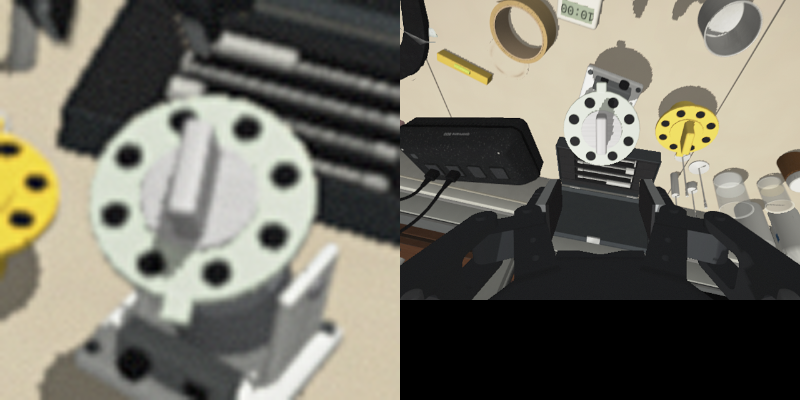

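Picture 10 shows the rotor seated with its nose at (178,305) over the key side and the other things untouched. The disc measures 1.9° off the nominal lean, so I'll check whether that's just the nominal frame's error.

```bash
python3 - <<'E'
from plan import *
def fit(c,h,lo,hi,n,white):
    P=(cloud(c)-SEAT)@SEATR;r=np.hypot(P[...,0],P[...,1]);m=(abs(P[...,2]-h)<.008)&(r<hi)&(r>lo)
    if white: m&=c["pixels"].min(-1)>100
    X=P[m];A=np.c_[X[:,:2],np.ones(len(X))];k=np.ones(len(X),bool)
    for _ in range(6):
        f=np.linalg.lstsq(A[k],X[k][:,2],rcond=None)[0];k=abs(A@f-X[:,2])<.002
    print(n,np.degrees(f[:2]),f[2],k.sum())
c=np.load("c5.npy",allow_pickle=True).item()
fit(c,0,.019,.024,"flange before",0)
fit(c,.046,0,.007,"tip before",0)
for n in ("scene","top","wrist"): fit(cams.capture(n),.06,.028,.052,n,1)
E
```

```text
flange before [-0.1886  0.0025] -0.0001483779993191727 760
tip before [-0.6836 -0.3711] 0.04594543242242708 257
scene [2.094  0.0127] 0.06221315036704785 985
top [ 1.9326 -0.1806] 0.06166413571446261 1009
wrist [ 1.8797 -0.1036] 0.06084258353042394 5560
```

All three cameras show a real tilt of about 2°, with the rotor slightly raised on its near edge. I'll press it home with shut fingers on the far part of the wing.

```bash
cat > pr.py <<'E'
from plan import *
s,M,p=now();print(s["time_s"],"F tool",M.T@s["contact_force"],"tip seat",SEATR.T@(p-.038*M[:,2]-SEAT),"tool z seat",SEATR.T@M[:,2])
for h in (.115,.100,.096):
    t=SEAT+SEATR@np.array([.011,.004,h])+.038*M[:,2];print(h,"shift cm",M.T@(t-p)*100)
E
python3 pr.py
```

```text
31.8 F tool [ 0.546  -0.728  -0.1573] tip seat [-0.0142  0.0001  0.2355] tool z seat [ 0.0977  0.0106 -0.9952]
0.115 shift cm [-1.3381 -0.1943 12.2419]
0.1 shift cm [-1.1947 -0.1605 13.7346]
0.096 shift cm [-1.1564 -0.1514 14.1327]
```

>>> play_rows([
  {"tx":-0.5,"ty":0,"tz":1,"twist":0,"gripper":0},
  {"tx":-1,"ty":-0.2,"tz":3,"twist":0,"gripper":0},
  {"tx":-1.3,"ty":-0.2,"tz":6,"twist":0,"gripper":0},
  {"tx":-1.3,"ty":-0.2,"tz":9,"twist":0,"gripper":0},
  {"tx":-1.3,"ty":-0.2,"tz":11.5,"twist":0,"gripper":0},
  {"tx":-1.3,"ty":-0.2,"tz":13,"twist":0,"gripper":0},
  {"tx":-1.2,"ty":-0.2,"tz":13.7,"twist":0,"gripper":0},
  {"tx":-1.2,"ty":-0.2,"tz":13.7,"twist":0,"gripper":0},
])

```text
time_s: 32.8
ee_pos: [0.5929, -0.1598, 0.1635]
eef_rot: [-0.22, 2.607, -0.169]
contact_force: [-0.6, 0.8, 1.4]
width: -0.0001
finger_force: 0.4
```

>>> play_rows([
  {"tx":0,"ty":0,"tz":0.1,"twist":0,"gripper":0},
  {"tx":0,"ty":0,"tz":0.2,"twist":0,"gripper":0},
  {"tx":0,"ty":0,"tz":0.3,"twist":0,"gripper":0},
  {"tx":0,"ty":0,"tz":0.4,"twist":0,"gripper":0},
  {"tx":0,"ty":0,"tz":0.5,"twist":0,"gripper":0},
  {"tx":0,"ty":0,"tz":0.55,"twist":0,"gripper":0},
  {"tx":0,"ty":0,"tz":0.6,"twist":0,"gripper":0},
  {"tx":0,"ty":0,"tz":0.6,"twist":0,"gripper":0},
])

```text
time_s: 33.8
ee_pos: [0.597, -0.1609, 0.1641]
eef_rot: [-0.221, 2.599, -0.174]
contact_force: [-21.7, 6.3, 37.0]
width: -0.0001
finger_force: 21.5
```

```bash
python3 pr.py
```

```text
33.8 F tool [ -0.8376   2.6979 -43.2994] tip seat [0.0159 0.0035 0.0992] tool z seat [ 0.1072  0.0091 -0.9942]
0.115 shift cm [ 0.2819  0.169  -1.6243]
0.1 shift cm [ 0.438   0.2101 -0.133 ]
0.096 shift cm [0.4796 0.2211 0.2647]
```

>>> play_rows([
  {"tx":0,"ty":0,"tz":-0.3,"twist":0,"gripper":0},
  {"tx":0,"ty":0,"tz":-0.6,"twist":0,"gripper":0},
  {"tx":0,"ty":0,"tz":-1.2,"twist":0,"gripper":0},
  {"tx":0,"ty":0,"tz":-3,"twist":0,"gripper":0},
  {"tx":0,"ty":0,"tz":-6,"twist":0,"gripper":0},
  {"tx":0,"ty":0,"tz":-10,"twist":0,"gripper":0},
  {"tx":0,"ty":0,"tz":-14,"twist":0,"gripper":0},
  {"tx":0,"ty":0,"tz":-14,"twist":0,"gripper":0},
])

```text
time_s: 34.8
ee_pos: [0.5247, -0.1498, 0.2817]
eef_rot: [-0.22, 2.604, -0.172]
contact_force: [-0.1, -0.6, 0.3]
width: -0.0003
finger_force: 0.0
```

```bash
cat > disc.py <<'E'
from plan import *
def fit(c,h,lo,hi,n):
    P=(cloud(c)-SEAT)@SEATR;r=np.hypot(P[...,0],P[...,1]);m=(abs(P[...,2]-h)<.008)&(r<hi)&(r>lo)&(c["pixels"].min(-1)>100)
    X=P[m];A=np.c_[X[:,:2],np.ones(len(X))];k=np.ones(len(X),bool)
    for _ in range(6):
        f=np.linalg.lstsq(A[k],X[k][:,2],rcond=None)[0];k=abs(A@f-X[:,2])<.002
    m=(abs(P[...,2]-.097)<.005)&(r<.035);
    print(n,np.degrees(f[:2]),f[2],k.sum(),cv2.minAreaRect((P[m][:,:2]*1000).astype(np.float32)) if m.sum()>9 else "")
for n in ("scene","top","wrist"): fit(cams.capture(n),.06,.028,.052,n)
E
python3 disc.py; python3 pr.py
```

```text
scene [ 2.2703 -0.1251] 0.062102017864369904 999 ((-3.2756519317626953, -0.16434860229492188), (49.14007568359375, 14.153753280639648), 20.290294647216797)
top [ 1.8076 -0.0041] 0.06164122528157402 967 ((-2.345827102661133, 0.6097898483276367), (49.74055099487305, 14.066020011901855), 19.28721809387207)
wrist [ 1.9214 -0.1427] 0.06085056739249956 5854 ((-4.359857559204102, -0.38213157653808594), (50.0689582824707, 13.625351905822754), 20.020204544067383)
34.95 F tool [ 0.6503  0.3541 -0.4245] tip seat [-0.0023  0.0023  0.2329] tool z seat [ 0.0962  0.0111 -0.9953]
0.115 shift cm [-0.194  -0.0236 11.8646]
0.1 shift cm [-0.0525  0.0088 13.3575]
0.096 shift cm [-0.0147  0.0174 13.7556]
```

The tilt matches the rotor tipping within its 3 mm bore clearance, with the centre under 2 mm off the flange. I'll try once more, pressing and then dragging slightly downhill so the bore rests flat against the shaft.

>>> play_rows([
  {"tx":0,"ty":0,"tz":5,"twist":0,"gripper":0},
  {"tx":0,"ty":0,"tz":9,"twist":0,"gripper":0},
  {"tx":0,"ty":0,"tz":12,"twist":0,"gripper":0},
  {"tx":0,"ty":0,"tz":13.2,"twist":0,"gripper":0},
  {"tx":0,"ty":0,"tz":13.6,"twist":0,"gripper":0},
  {"tx":0,"ty":0,"tz":13.8,"twist":0,"gripper":0},
  {"tx":0.1,"ty":0,"tz":13.9,"twist":0,"gripper":0},
  {"tx":0.2,"ty":0,"tz":13.9,"twist":0,"gripper":0},
])

```text
time_s: 35.95
ee_pos: [0.5946, -0.1607, 0.1631]
eef_rot: [-0.221, 2.6, -0.172]
contact_force: [-18.9, 7.8, 32.3]
width: -0.0003
finger_force: 19.1
```

>>> play_rows([
  {"tx":0.15,"ty":0,"tz":0,"twist":0,"gripper":0},
  {"tx":0.3,"ty":0,"tz":0,"twist":0,"gripper":0},
  {"tx":0.45,"ty":0,"tz":0,"twist":0,"gripper":0},
  {"tx":0.6,"ty":0,"tz":0,"twist":0,"gripper":0},
  {"tx":0.6,"ty":0,"tz":-0.5,"twist":0,"gripper":0},
  {"tx":0.6,"ty":0,"tz":-3,"twist":0,"gripper":0},
  {"tx":0.6,"ty":0,"tz":-8,"twist":0,"gripper":0},
  {"tx":0.6,"ty":0,"tz":-14,"twist":0,"gripper":0},
])

```text
time_s: 36.95
ee_pos: [0.5161, -0.1503, 0.2757]
eef_rot: [-0.22, 2.61, -0.167]
contact_force: [0.8, -1.3, 0.5]
width: -0.0002
finger_force: 0.0
```

```bash
python3 disc.py; python3 pr.py
```

```text
scene [1.9498 0.0526] 0.06226060683406846 979 ((-2.9791736602783203, -0.6306858062744141), (48.67402648925781, 13.667337417602539), 19.07450294494629)
top [ 1.868  -0.1794] 0.06153209243331102 1017 ((-2.0436630249023438, 0.6936578750610352), (49.33469772338867, 14.14461612701416), 19.91392707824707)
wrist [ 1.8481 -0.1119] 0.06083266877336105 5589 ((-4.522420883178711, -0.7418746948242188), (48.91898727416992, 13.826996803283691), 20.136627197265625)
37.1 F tool [0.0314 0.3899 0.3333] tip seat [-0.0079 -0.0008  0.2372] tool z seat [ 0.1027  0.0086 -0.9947]
0.115 shift cm [-0.7126  0.1461 12.3544]
0.1 shift cm [-0.5631  0.1854 13.8464]
0.096 shift cm [-0.5232  0.1959 14.2443]
```

The rotor returns to the same stable rest, which is the natural play of its loose bore. It is keyed, seated and released, with the arm clear, so I'm handing in.

```bash
python3 -c "
from bench import robot
print(robot.finish_job())"
```

```text
the job is handed in; nothing more can be done
None
```

I handed the job in at about 37 s: the white rotor is on the shaft, keyway over the key, down to within about 1–2 mm of the flange and released. It rests about 2° off the shaft's lean, apparently from play in the loose bore; two presses (up to 43 N through the fingertips) didn't change that. The cup, timer and jar were not touched.

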